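# Load the click-stop parts carousel and park it

## Robot

A 7-joint arm with a two-finger parallel gripper is mounted at the origin on a cart in front of the work surface, level with it; the furniture and walls round the work are solid. World frame = base frame: x ahead of the robot, y to its left, z up, the work surface at z = 0. Lengths are in m, angles in rad, forces in N, time in s.
With the tool pointing down it reaches from about 0.425 to 0.875 m from the base axis. Payload 9.9 kg.
Tool frame: the origin (TCP) lies at the very end of the fingers, on their centre line; the grasp point (between the pads) lies 19 mm behind it (ctrl.grip_depth is the z of the grasp point in the tool frame, in m); z points along the fingers, y is the line along which they close (so a half turn about z gives the same grasp; the last joint's range is limited). The gripper opens to 85 mm and grips with 20 to 120 N. Pads are 22 mm wide; open, the fingers measure 114 mm over their backs; the gripper's body (76 mm by 85 mm) begins 54 mm behind the grasp point. The pads swing forward as they close: fully open they stand 13 mm farther back than shut.
Start: joints at [-1.327, 0.576, 0.025, 1.437, -0.015, 1.129, -0.057], TCP at [0.217, 0.639, 0.231] pointing down, gripper open.
Joint ranges: [-2.76, 2.76], [-0.34, 2.15], [-1.52, 1.57], [0.19, 2.46], [-1.09, 4.23], [0.17, 1.99], [-2.82, 2.82]. Speed limits (rad/s): [2.22, 2.22, 3.01, 3.01, 3.14, 3.14, 3.14].

## Interface

Orientations are given as a unit quaternion [w, x, y, z].
In Python, from bench import ctrl, viewer, ticket gives the robot as it stands.
- The arm moves only by the shell command python3 -m inch 'ROWS' [FORCE]. ROWS is JSON, a list that holds one entry, the list of rows, each a list of 7 numbers: the opening, from 0 (shut) to 1 (fully open), then the shift along the tool's x, y, z in units of 0.25 m (1.0 is 0.25 m), then the turn, a rotation vector about the tool's x, y, z in units of 180 degrees (1.0 is 180 degrees). A call has 1 to 5 rows; each row shifts and turns the commanded pose from where the row before left it, along the tool's axes as they then stand; what a row does not reach is not made up. A row lasts 1/12 s, in which the tool goes at most 41.7 mm and 7.16 degrees, less where a joint would pass 70% of its speed; a pose out of reach is approached as far as the arm can. A call with a number of a shift or a turn outside -1 to 1 is refused whole. A call with a gripper value outside its range is refused whole. The fingers move at their own pace and stop on an object; FORCE is the grip in N (left out, the last holds). Time passes only in rows, so rows that do not move let the fingers close. It gives the time, the measured TCP pose, the force, the opening and the grip force at its end, in the units of the state.
- ctrl.get_obs(): the state, without advancing time (a new reading comes with each control period).
- viewer.snapshot(name): name is "side" or "top" or "wrist"; returns the picture (384x512x3 uint8, red, green, blue); there is no depth.
- viewer.get_calibration(name): a dict with "mtx" (3x3 intrinsics, pixels), "xyz" and "attitude" of the camera in the world; the wrist camera has in their place "mount" (4x4, takes a point from camera to tool coordinates, whose origin is the TCP and whose axes are the flange's). Camera axes: x right, y up, looking along -z (the intrinsics and any distortion apply to the point x, -y, -z); pixel columns grow to the right and rows downward; lengths in m; the calibration is good to about 2 mm. The wrist camera is an equidistant fisheye: a pixel r from the principal point sees the ray r / f radians off the axis. A picture is of the moment at which its call begins: read the wrist's pose just before it. get_calibration takes no time and is no camera call.
- ticket.finish_job(): hands the job in; it is judged then, once.
The state is a dict: "time": time; "joint_pos": joint angles; "joint_velocities": joint speeds; "joint_efforts": joint torques, N m; "position": TCP position; "ee_rot": TCP orientation; "ft_force": force on the tool from outside, world axes, zero at the start; "torque": the same for the moment, N m; "grip_width": finger opening in m; "finger_force": force on a finger pad.
Only numpy, scipy, OpenCV 4.12 (cv2) and the standard library are available. Lean on these libraries where they do the work, as an engineer would, in place of code of your own. Each camera call takes 0.05 s, during which the arm holds its last target. There are 200 camera calls.

## Task

Load the revolving parts carousel: for every spare-part carton lying on the cabinet, turn the carousel by its crank post until an empty sleeve clicks into line with the loading chute, lay the carton upright and lengthwise in the chute and slide it fully home into that sleeve, one carton to a sleeve. When all cartons are in, park the carousel with its crank post exactly two clicks clockwise (seen from above) of the chute line, and leave the other things on the cabinet where they are.

Things in the scene. Friction and masses are not known exactly. Their poses are not given: they have to be found in the camera images.
- index_base: Fixed grey base: round plate, radius 104 mm, 12 mm thick, 12 black index ticks at its rim (one per click, the first on the chute line). Origin: on the turning axis at cabinet-top height; z up; the chute runs out along its -y. Place and yaw vary. On it turns a cross of four closed metal sleeves, flat roofs 74 mm above the origin (hub nut in the middle 79 mm).
- carousel (a joint): Angle (rad) of the turning part, positive anticlockwise from above, endless, not wrapped. 0: crank post and sleeve 0 on the chute line; sleeves 0, 1, 2, 3 face the chute at 0, -1.571, -3.142, -4.712 (modulo whole turns). A spring detent clicks at every multiple of 0.5236 (12 a turn, 3 from sleeve to sleeve); let go, it settles in the nearest click.
- crank_post (a point): Top centre of the black crank post: upright round pin, 14 mm diameter, standing 32 mm up from the roof of sleeve 0, 65 mm from the turning axis; top 106 mm, foot 74 mm above the cabinet top. Take it from above and lead it round the axis; it may slip round in the grip. A click needs about 0.2 N m, 3 to 4 N at the post.
- park_mark (a point): Where the top centre of the crank post must stand at the end: fixed to the base, 65 mm from the axis, 60 degrees (two clicks) clockwise, seen from above, from the chute line: carousel angle -1.047 rad (modulo whole turns).
- chute_mid (a point): Middle of the chute's floor, fixed to the base, 140 mm from the turning axis, 24 mm above the cabinet top. The chute is 36 mm wide between two rails 12 mm high with lips bent outward (44 mm apart at the top), 68 mm long, running radially (base y) from 106 to 174 mm from the axis; open at the top and both ends; its floor block ends at 180 mm and is level with the sleeve floors.
- seat_0 (a point): Turns with the carousel: point on the floor of sleeve 0 where the origin of a fully home carton lies, 64 mm from the axis, 24 mm above the cabinet top. The sleeve is a closed tube, 35 mm wide, 47 mm high inside, back stop 33 mm and flared mouth 93 mm from the axis; a home carton stands 2 mm out. Crank post on its roof.
- seat_1 (a point): Turns with the carousel: point on the floor of sleeve 1 where the origin of a fully home carton lies, 64 mm from the axis, 24 mm above the cabinet top. The sleeve is a closed tube, 35 mm wide, 47 mm high inside, back stop 33 mm and flared mouth 93 mm from the axis; a home carton stands 2 mm out. Lies 3 clicks anticlockwise of sleeve 0.
- seat_2 (a point): Turns with the carousel: point on the floor of sleeve 2 where the origin of a fully home carton lies, 64 mm from the axis, 24 mm above the cabinet top. The sleeve is a closed tube, 35 mm wide, 47 mm high inside, back stop 33 mm and flared mouth 93 mm from the axis; a home carton stands 2 mm out. Lies 6 clicks anticlockwise of sleeve 0.
- seat_3 (a point): Turns with the carousel: point on the floor of sleeve 3 where the origin of a fully home carton lies, 64 mm from the axis, 24 mm above the cabinet top. The sleeve is a closed tube, 35 mm wide, 47 mm high inside, back stop 33 mm and flared mouth 93 mm from the axis; a home carton stands 2 mm out. Lies 9 clicks anticlockwise of sleeve 0.
- carton_1: Small printed carton, one of three or four equal ones (absent ones read None), a stiff box 32 mm wide (own x), 62 mm long (own y), 44 mm high (z), 55 to 115 g, standing upright on the cabinet. Origin: centre of its underside. Either end may go first into a sleeve.
- carton_2: Small printed carton, one of three or four equal ones (absent ones read None), a stiff box 32 mm wide (own x), 62 mm long (own y), 44 mm high (z), 55 to 115 g, standing upright on the cabinet. Origin: centre of its underside. Either end may go first into a sleeve.
- carton_3: Small printed carton, one of three or four equal ones (absent ones read None), a stiff box 32 mm wide (own x), 62 mm long (own y), 44 mm high (z), 55 to 115 g, standing upright on the cabinet. Origin: centre of its underside. Either end may go first into a sleeve.
- carton_4: Small printed carton, one of three or four equal ones (absent ones read None), a stiff box 32 mm wide (own x), 62 mm long (own y), 44 mm high (z), 55 to 115 g, standing upright on the cabinet. Origin: centre of its underside. Either end may go first into a sleeve.
- solvent_bottle: Bystander: dark bottle with turquoise cap, 43 mm across, 83 mm high; origin at the centre of its underside.
- paste_jar: Bystander: jar with white cap, 37 mm across, 59 mm high; origin at the centre of its underside.
- small_jar: Bystander: small blue jar with yellow-green cap, 31 mm across, 49 mm high; origin at the centre of its underside.
- tool_cleaner: Bystander: black round tip cleaner pot, 64 mm across, 34 mm high; origin at the centre of its underside.

How it is judged:
On the way, in this order (a step that is already met when the one before it is completed fails the run):
1. every carton is fully home in a sleeve ((distance between carton_1 and seat_0 below 0.007 m or distance between carton_1 and seat_1 below 0.007 m or distance between carton_1 and seat_2 below 0.007 m or distance between carton_1 and seat_3 below 0.007 m) and (distance between carton_2 and seat_0 below 0.007 m or distance between carton_2 and seat_1 below 0.007 m or distance between carton_2 and seat_2 below 0.007 m or distance between carton_2 and seat_3 below 0.007 m) and (distance between carton_3 and seat_0 below 0.007 m or distance between carton_3 and seat_1 below 0.007 m or distance between carton_3 and seat_2 below 0.007 m or distance between carton_3 and seat_3 below 0.007 m) and (distance between carton_4 and seat_0 below 0.007 m or distance between carton_4 and seat_1 below 0.007 m or distance between carton_4 and seat_2 below 0.007 m or distance between carton_4 and seat_3 below 0.007 m)), for 0.2 s.
2. then the crank post is brought to the park position (horizontal distance between crank_post and park_mark below 0.006 m), for 0.2 s.
At the end, for the whole second after the job is handed in: Every carton present is in a sleeve with its origin within 7 mm of that sleeve's seat point, the top of the crank post is within 6 mm (horizontally) of the park mark, and cartons and carousel are at rest (all of step 1 and horizontal distance between crank_post and park_mark below 0.006 m and linear speed of each of carton_1, carton_2, carton_3, carton_4 below 0.02 m/s and velocity of joint carousel between -0.05 and 0.05 rad/s); the robot touches nothing.
It fails at once if solvent bottle moved more than 50 mm (distance of solvent_bottle from where it was at the start of the episode above 0.05 m).
It fails at once if white-capped jar moved more than 50 mm (distance of paste_jar from where it was at the start of the episode above 0.05 m).
It fails at once if small jar moved more than 50 mm (distance of small_jar from where it was at the start of the episode above 0.05 m).
It fails at once if tip cleaner pot moved more than 50 mm (distance of tool_cleaner from where it was at the start of the episode above 0.05 m).
Of carton_1, carton_2, carton_3, carton_4 only 3 to 4 are there at a start; the rules pass over those that are not, and their reading is None.
At some moment in a run one of carton_1, carton_2, carton_3, carton_4 may be knocked a few centimetres aside while the robot is not near it.
It also fails if it takes over 210 s, if anything falls off the work surface, if the arm or the gripper's body presses on something with over 40 N, if the wrist force passes 120 N, or if a joint passes its speed limit or range.

## Working session

There is one attempt and no reset: what is moved stays moved. The work goes in short steps, Python scripts to look and compute and a shell command to move; the robot and the scene stay as the last step left them, time stands still between calls to the robot, and variables do not carry over. Pictures are saved under pics/ and viewed, at most 14 in all, crops included, and the job is handed in when it is done.

```bash
mkdir -p pics; ls; python3 - <<'E'
from bench import ctrl, viewer
import cv2
o=ctrl.get_obs()
for k in ("time","position","ee_rot","grip_width","ft_force"): print(k,o[k])
for n in ("top","side"):
    cv2.imwrite(f"pics/{n}0.png",cv2.cvtColor(viewer.snapshot(n),cv2.COLOR_RGB2BGR))
for n in ("top","side","wrist"): print(n,viewer.get_calibration(n))
E
```

```text
pics
time 0.0
position [0.21716541 0.63861356 0.23043338]
ee_rot [-9.90317630e-05  1.63160991e-01  9.86599096e-01 -8.39122280e-04]
grip_width 0.08513033337818605
ft_force [-1.11386714  0.427419    0.340242  ]
top {'mtx': array([[367.58237615,   0.        , 253.11393523],
       [  0.        , 367.58237615, 193.9652396 ],
       [  0.        ,   0.        ,   1.        ]]), 'xyz': array([ 0.46009113, -0.05253765,  0.95361762]), 'attitude': array([-0.70075379, -0.02979706,  0.05549949,  0.71061668])}
side {'mtx': array([[382.63896403,   0.        , 253.06310398],
       [  0.        , 382.63896403, 189.91159395],
       [  0.        ,   0.        ,   1.        ]]), 'xyz': array([ 0.55194457, -0.8776056 ,  0.51592473]), 'attitude': array([ 0.85561814,  0.51719997, -0.00832974, -0.01877243])}
wrist {'mtx': array([[297.31863964,   0.        , 251.26441579],
       [  0.        , 297.31863964, 190.56069191],
       [  0.        ,   0.        ,   1.        ]]), 'mount': array([[-6.15432006e-05,  9.47564214e-01,  3.19565418e-01,
         8.26259561e-02],
       [ 9.99999642e-01,  3.28004217e-04, -7.80002672e-04,
         5.07838669e-04],
       [-8.43921423e-04,  3.19565256e-01, -9.47563895e-01,
        -1.42747366e-01],
       [ 0.00000000e+00,  0.00000000e+00,  0.00000000e+00,
         1.00000000e+00]])}
```

View pics/top0.png

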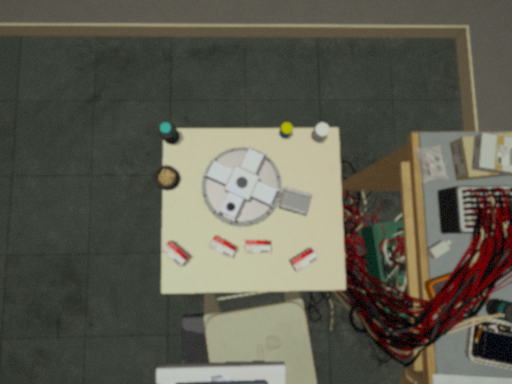

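View pics/side0.png

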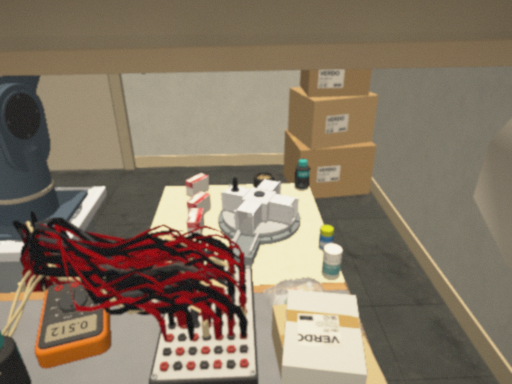

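The top view shows the hub at about (241,183), the chute near (296,202) and the crank post near (231,206). Four cartons lie at about (178,253), (223,246), (258,246) and (303,259). I'll enlarge it to measure.

```bash
cat > h.py <<'E'
import numpy as np, cv2
from bench import ctrl, viewer
from scipy.spatial.transform import Rotation as R
def rot(q): return R.from_quat([q[1],q[2],q[3],q[0]])
def snap(n,f,crop=None,s=1):
    im=cv2.cvtColor(viewer.snapshot(n),cv2.COLOR_RGB2BGR); cv2.imwrite(f"pics/{f}_raw.png",im); enl(im,f,crop,s); return im
def enl(im,f,crop,s):
    if crop: im=im[crop[1]:crop[3],crop[0]:crop[2]]
    cv2.imwrite(f"pics/{f}.png",cv2.resize(im,None,fx=s,fy=s,interpolation=cv2.INTER_CUBIC))
def px2w(n,u,v,z):
    c=viewer.get_calibration(n);K=c["mtx"]
    d=rot(c["attitude"]).apply([(u-K[0,2])/K[0,0],-(v-K[1,2])/K[1,1],-1.]);p=c["xyz"]
    return p+d*(z-p[2])/d[2]
def w2px(n,P):
    c=viewer.get_calibration(n);K=c["mtx"]
    q=rot(c["attitude"]).inv().apply(np.array(P)-c["xyz"])
    return np.array([K[0,2]+K[0,0]*q[0]/-q[2],K[1,2]-K[1,1]*q[1]/-q[2]])
def wpx2w(u,v,z,o):
    c=viewer.get_calibration("wrist");K=c["mtx"];M=c["mount"]
    a=(u-K[0,2])/K[0,0];b=(v-K[1,2])/K[0,0];r=np.hypot(a,b);s=np.sin(r)/r if r>1e-9 else 1
    d=np.array([a*s,-b*s,-np.cos(r)])
    T=rot(o["ee_rot"]);p=T.apply(M[:3,3])+o["position"];d=T.apply(M[:3,:3]@d)
    return p+d*(z-p[2])/d[2]
def pw2px(P,o):
    c=viewer.get_calibration("wrist");K=c["mtx"];M=c["mount"];T=rot(o["ee_rot"])
    q=M[:3,:3].T@(T.inv().apply(np.array(P)-o["position"])-M[:3,3])
    r=np.arctan2(np.hypot(q[0],q[1]),-q[2]);k=r/np.hypot(q[0],q[1])*K[0,0]
    return np.array([K[0,2]+k*q[0],K[1,2]-k*q[1]])
E
python3 - <<'E'
from h import *
enl(cv2.imread("pics/top0.png"),"top0c",(155,115,350,275),4)
E
```

```text
(no output)
```

View pics/top0c.png

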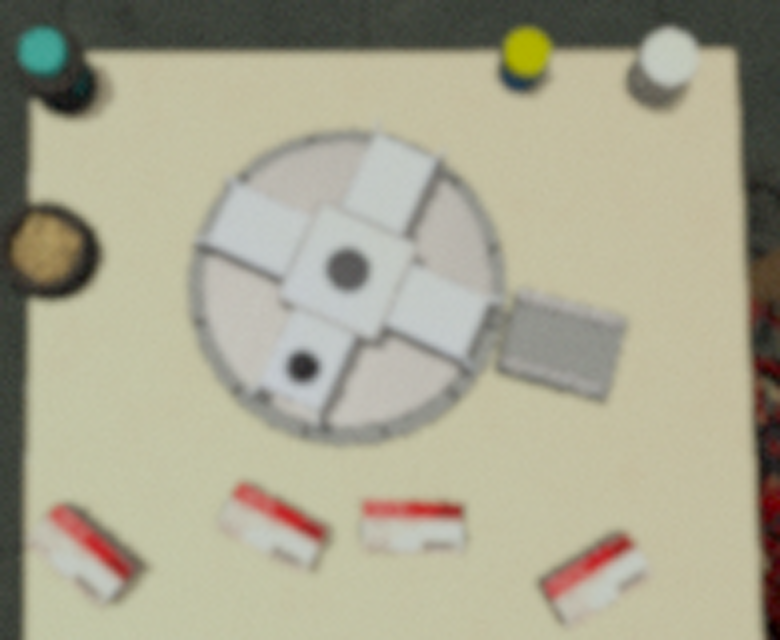

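The enlarged crop shows, in crop pixels, the hub nut at (348,269) and the post top at (303,366). Sleeve 1 seems to face the chute. I'll turn these into world coordinates.

```bash
python3 - <<'E'
from h import *
def P(x,y,z): return px2w("top",155+x/4-.375,115+y/4-.375,z)
ax=P(348,269,.079);print("axis nut",ax, "disc centre",P(347,287,.012)); 
post=P(303,366,.106);print("post",post,np.linalg.norm((post-ax)[:2]))
ch=np.mean([P(x,y,.03) for x,y in((516,290),(625,318),(605,400),(500,368))],0);print("chute",ch,np.linalg.norm((ch-ax)[:2]))
d=ch-ax;e=post-ax;print("chute dir",np.degrees(np.arctan2(d[1],d[0])),"post dir",np.degrees(np.arctan2(e[1],e[0])))
# carton: red stripe + white top; ends of the top's long axis read off
C={"A":((55,507),(140,575),(30,545),(110,604)),"B":((240,484),(329,525),(218,513),(312,570)),"C":((362,500),(464,503),(360,548),(464,552)),"D":((540,580),(625,533),(565,623),(648,575))}
for k,c in C.items():
    q=np.array([P(x,y,.044) for x,y in c]); m=q.mean(0); v=q[1]-q[0]+q[3]-q[2]
    print(k,m[:2].round(4),"yaw",np.degrees(np.arctan2(v[1],v[0])).round(1),"r",np.hypot(*m[:2]).round(3),"L",np.linalg.norm(q[1]-q[0]).round(3),"W",np.linalg.norm(q[2]-q[0]).round(3))
for n,x,y,z in(("bottle",42,50,.083),("yel",527,51,.049),("white",669,56,.059),("tc",47,250,.034)): print(n,P(x,y,z)[:2])
E
```

```text
axis nut [ 0.59561914 -0.05808219  0.079     ] disc centre [ 0.5942408  -0.05771549  0.012     ]
post [ 0.53506025 -0.03123786  0.106     ] 0.06624195783938251
chute [ 0.5537456  -0.19319139  0.03      ] 0.14144924490649294
chute dir -107.21944513419243 post dir 156.09341451036119
A [0.4256 0.1042] yaw -127.9 r 0.438 L 0.066 W 0.027
B [ 0.4445 -0.0116] yaw -118.8 r 0.445 L 0.06 W 0.022
C [ 0.4414 -0.0959] yaw -92.9 r 0.452 L 0.063 W 0.029
D [ 0.408  -0.2071] yaw -62.2 r 0.458 L 0.06 W 0.03
bottle [0.73097574 0.12533953]
yel [ 0.73932922 -0.17383175]
white [ 0.73252849 -0.2623876 ]
tc [0.61668181 0.1306082 ]
```

```bash
cat >> h.py <<'E'
def go(x,y,z,yaw=None):
    "after-turn shift (units) and turn (units) to TCP x,y,z with tool x along yaw (deg), pointing down"
    o=ctrl.get_obs();T=rot(o["ee_rot"]);X=T.as_matrix()[:,0]
    cy=np.degrees(np.arctan2(X[1],X[0]))
    if yaw is None: yaw=cy
    G=R.from_euler("z",yaw,degrees=True)*R.from_euler("x",180,degrees=True)
    print("t",round(o["time"],2),"p",np.round(o["position"],4),"yaw",round(cy,2),"w",round(o["grip_width"],4),"F",np.round(o["ft_force"],1),"j7",np.round(o["joint_pos"][6],2))
    print(" turn",((T.inv()*G).as_rotvec()/np.pi).round(4)," shift",(G.inv().apply(np.array([x,y,z])-o["position"])/.25).round(4))
if __name__=="__main__":
    import sys; go(*map(float,sys.argv[1:]))
E
python3 h.py 0.47 -0.06 0.30 180
```

```text
t 0.1 p [0.2172 0.6387 0.2305] yaw 161.22 w 0.0853 F [ 0.4 -0.5 -0.2] j7 -0.06
 turn [-5.000e-04 -1.000e-04 -1.043e-01]  shift [-1.0112 -2.7947 -0.2779]
```

```bash
python3 -m inch '[[[1,0,0,-0.093,0,0,-0.0348],[1,0,0,-0.093,0,0,-0.0348],[1,0,0,-0.093,0,0,-0.0348]]]'
python3 -m inch '[[[1,-0.056,-0.155,0,0,0,0],[1,-0.056,-0.155,0,0,0,0],[1,-0.056,-0.155,0,0,0,0],[1,-0.056,-0.155,0,0,0,0],[1,-0.056,-0.155,0,0,0,0]]]' >/dev/null
python3 -m inch '[[[1,-0.056,-0.155,0,0,0,0],[1,-0.056,-0.155,0,0,0,0],[1,-0.056,-0.155,0,0,0,0],[1,-0.056,-0.155,0,0,0,0],[1,-0.056,-0.155,0,0,0,0]]]' >/dev/null
python3 -m inch '[[[1,-0.056,-0.155,0,0,0,0],[1,-0.056,-0.155,0,0,0,0],[1,-0.056,-0.155,0,0,0,0],[1,-0.056,-0.155,0,0,0,0],[1,-0.056,-0.155,0,0,0,0]]]'
python3 h.py 0.47 -0.06 0.30 180
```

```text
time: 0.35
position: [0.2172, 0.6386, 0.3011]
ee_rot: [-0.0, -0.003, 1.0, -0.001]
ft_force: [0.4, 0.5, -0.3]
grip_width: 0.0855
finger_force: 0.0
time: 1.6
position: [0.4274, 0.0558, 0.3011]
ee_rot: [0.0, -0.0, 1.0, 0.0]
ft_force: [1.0, 0.4, -0.1]
grip_width: 0.0852
finger_force: 0.0
t 1.6 p [0.4274 0.0558 0.3011] yaw -179.98 w 0.0852 F [ 1.   0.4 -0.1] j7 1.38
 turn [0.     0.0001 0.0001]  shift [-0.1703 -0.4632  0.0046]
```

```bash
python3 -m inch '[[[1,-0.056,-0.155,0,0,0,0],[1,-0.056,-0.155,0,0,0,0],[1,-0.058,-0.153,0,0,0,0],[1,0,0,0,0,0,0]]]' >/dev/null
python3 - <<'E'
from h import *
o=ctrl.get_obs();print(o["position"])
np.save("o1.npy",np.r_[o["position"],o["ee_rot"]])
snap("wrist","w1",None,1.55)
E
```

```text
[ 0.47115393 -0.0660423   0.30116724]
```

View pics/w1.png

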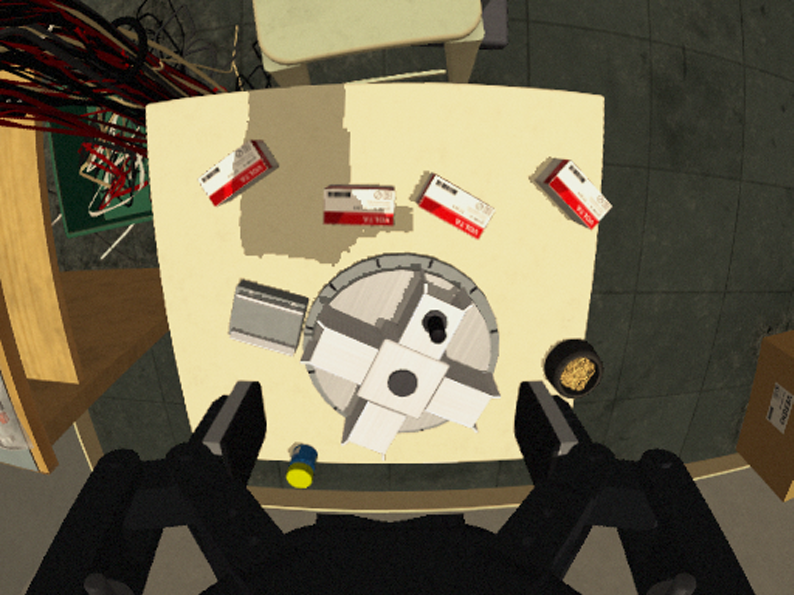

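The wrist view shows the carousel with the nut at (402,383), the post near (435,325) and the chute around (268,316). All four cartons are clear. I'll enlarge it for corner points.

```bash
python3 - <<'E'
from h import *
enl(cv2.imread("pics/w1_raw.png"),"w1c",(125,85,395,285),2.95)
E
```

```text
(no output)
```

View pics/w1c.png

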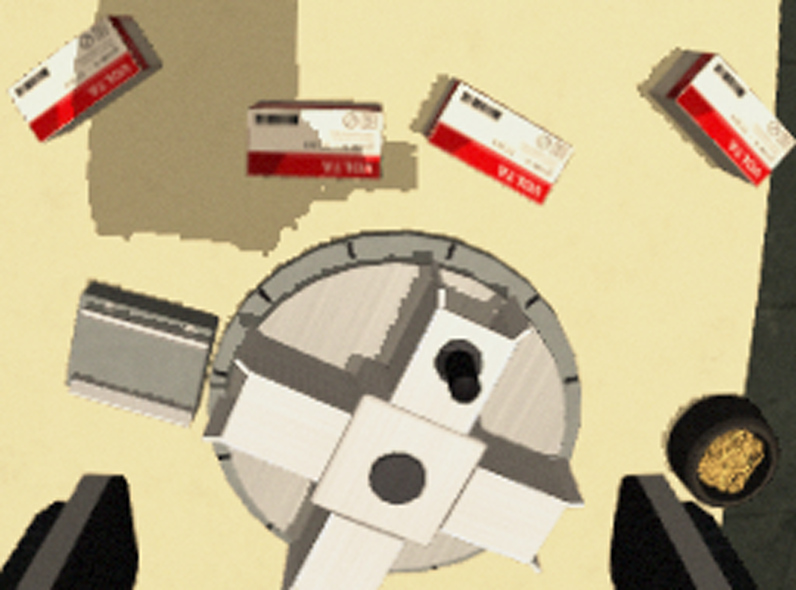

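```bash
cat > m.py <<'E'
from h import *
from scipy.optimize import least_squares
a=np.load("o1.npy");o=dict(position=a[:3],ee_rot=a[3:])
def P(x,y,z): return wpx2w(125+x/2.95-.33,85+y/2.95-.33,z,o)
ax=P(398,478,.079);post=P(465,388,.106);print("nut",ax,"post",post[:2],"foot",P(459,363,.074)[:2])
tk=[(216,380),(265,296),(351,250),(450,250),(532,301),(573,380),(222,457),(270,527)]
t=np.array([P(x,y,.012)[:2] for x,y in tk])
def f(p):
    d=t-p[:2];an=np.arctan2(d[:,1],d[:,0])-p[2];an=(an+np.pi/12)%(np.pi/6)-np.pi/12
    return np.r_[(np.hypot(*d.T)-p[3]),.1*an]
s=least_squares(f,[*ax[:2],np.radians(-107),.1]);print("ticks centre",s.x[:2],"yaw",np.degrees(s.x[2]),"r",s.x[3],"rms",np.sqrt((s.fun**2).mean()))
e=post-np.r_[s.x[:2],.1];print("post dir",np.degrees(np.arctan2(e[1],e[0])),np.hypot(*e[:2]))
C={"A":((713,55),(793,147),(757,187),(683,93)),"B":((457,82),(573,152),(543,205),(430,132)),"C":((247,106),(382,109),(381,178),(247,175)),"D":((10,92),(108,17),(140,67),(42,142))}
for k,c in C.items():
    q=np.array([P(x,y,.044)[:2] for x,y in c]); m=q.mean(0); v=q[1]-q[0]+q[2]-q[3]
    print(k,m.round(4),"yaw",np.degrees(np.arctan2(v[1],v[0])).round(1),"L",np.linalg.norm(v).round(3)/2,"W",(np.linalg.norm(q[3]-q[0]+q[2]-q[1])/2).round(3),"r",np.hypot(*m).round(3))
ch=[P(x,y,.036)[:2] for x,y in((88,290),(217,320),(190,424),(68,384))];print("chute mean",np.mean(ch,0)); 
E
python3 m.py
```

```text
nut [ 0.59540445 -0.05549671  0.079     ] post [ 0.53699449 -0.02796474] foot [ 0.53856424 -0.02765623]
ticks centre [ 0.59809411 -0.05561866] yaw -106.45287548485739 r 0.09969796277252185 rms 0.0010097468304630776
post dir 155.6483088204967 0.06706639957383957
A [0.4284 0.1096] yaw 45.8 L 0.062 W 0.026 r 0.442
B [ 0.4422 -0.0068] yaw 58.7 L 0.0635 W 0.027 r 0.442
C [ 0.4414 -0.0931] yaw 87.7 L 0.062 W 0.032 r 0.451
D [ 0.4076 -0.2064] yaw 121.9 L 0.061 W 0.029 r 0.457
chute mean [ 0.54925869 -0.18685915]
```

```bash
cat >> m.py <<'E'
print("----")
def D(a,b,z):
    v=P(*b,z)-P(*a,z);return np.degrees(np.arctan2(v[1],v[0])).round(1),np.hypot(*v[:2]).round(3)
for n,a,b,z in(("s1u",(357,400),(240,362),.074),("s1l",(325,473),(207,436),.074),("s0l",(395,392),(440,300),.074),("s0r",(478,430),(530,333),.074),("s3l",(435,520),(537,565),.074),("s3u",(485,455),(578,503),.074),
 ("hubtop",(487,437),(360,398),.076),("hubbot",(435,545),(312,500),.076),("hubR",(435,545),(487,437),.076),("hubL",(312,500),(360,398),.076),
 ("chute low rail",(190,412),(72,375),.036),("chute top out",(217,320),(88,282),.036),("inner upper",(213,347),(83,310),.03),("chute end",(88,290),(68,384),.036),("front",(217,320),(190,424),.036)):
    print(n,D(a,b,z))
for x,y in tk:
    v=P(x,y,.012)[:2]-s.x[:2];print(np.degrees(np.arctan2(v[1],v[0])).round(1),np.hypot(*v).round(4))
E
python3 m.py | sed -n '/----/,$p'
```

```text
----
s1u (np.float64(-109.8), np.float64(0.057))
s1l (np.float64(-109.4), np.float64(0.059))
s0l (np.float64(155.7), np.float64(0.049))
s0r (np.float64(155.5), np.float64(0.053))
s3l (np.float64(61.2), np.float64(0.061))
s3u (np.float64(59.3), np.float64(0.056))
hubtop (np.float64(-109.4), np.float64(0.063))
hubbot (np.float64(-114.1), np.float64(0.066))
hubR (np.float64(159.0), np.float64(0.065))
hubL (np.float64(156.1), np.float64(0.06))
chute low rail (np.float64(-108.1), np.float64(0.066))
chute top out (np.float64(-107.5), np.float64(0.069))
inner upper (np.float64(-106.8), np.float64(0.071))
chute end (np.float64(-19.0), np.float64(0.055))
front (np.float64(-18.1), np.float64(0.061))
-104.6 0.1
-137.1 0.0991
-167.0 0.0993
163.8 0.1005
133.8 0.0994
103.6 0.0998
-77.3 0.0996
-46.8 0.0998
```

```bash
python3 h.py 0.5365 -0.029 0.083 180
```

```text
t 1.98 p [ 0.4703 -0.0623  0.3008] yaw 179.59 w 0.0852 F [-0.3  0.6 -0.8] j7 1.69
 turn [-0.0006 -0.0001 -0.0023]  shift [-0.2648  0.1331  0.8712]
```

```bash
python3 -m inch '[[[1,-0.132,0.067,0.05,0,0,0],[1,-0.132,0.066,0.09,0,0,0],[1,0,0,0.15,0,0,0],[1,0,0,0.15,0,0,0],[1,0,0,0.15,0,0,0]]]' 30 >/dev/null
python3 -m inch '[[[1,0,0,0.14,0,0,0],[1,0,0,0.141,0,0,0],[1,0,0,0,0,0,0],[0.3,0,0,0,0,0,0],[0.1,0,0,0,0,0,0]]]' 30
python3 -m inch '[[[0,0,0,0,0,0,0],[0,0,0,0,0,0,0],[0,0,0,0,0,0,0]]]' 40
python3 h.py 0.5365 -0.029 0.083 180
```

```text
time: 2.82
position: [0.5355, -0.0249, 0.0856]
ee_rot: [0.001, -0.0, 1.0, 0.0]
ft_force: [0.4, -1.1, 0.3]
grip_width: 0.0637
finger_force: 0.0
time: 3.07
position: [0.5357, -0.0251, 0.0858]
ee_rot: [0.001, -0.0, 1.0, 0.0]
ft_force: [0.1, -0.1, -0.0]
grip_width: 0.0257
finger_force: 0.0
t 3.07 p [ 0.5357 -0.0251  0.0858] yaw -179.98 w 0.0257 F [ 0.1 -0.1 -0. ] j7 1.74
 turn [0.0001 0.0009 0.0001]  shift [-0.0033 -0.0156  0.0111]
```

```bash
python3 -m inch '[[[0.3,-0.003,-0.015,0.008,0,0,0],[0,0,0,0,0,0,0],[0,0,0,0,0,0,0],[0,0,0,0,0,0,0],[0,0,0,0,0,0,0]]]' 40
python3 h.py 0.5365 -0.029 0.083 180
```

```text
time: 3.48
position: [0.5357, -0.0295, 0.0826]
ee_rot: [0.0, 0.0, 1.0, -0.0]
ft_force: [-2.0, -1.9, 5.6]
grip_width: 0.0126
finger_force: 38.9
t 3.48 p [ 0.5357 -0.0295  0.0826] yaw 179.97 w 0.0126 F [-2.  -1.9  5.6] j7 1.75
 turn [-0.0001  0.0002 -0.0002]  shift [-0.0032  0.002  -0.0016]
```

```bash
python3 -m inch '[[[0,0.004,-0.011,0,0,0,0],[0,0.004,-0.011,0,0,0,0],[0,0.004,-0.010,0,0,0,0],[0,0,0,0,0,0,0]]]' 40
python3 -m inch '[[[0.3,0,0,0,0,0,0],[0.6,0,0,0,0,0,0],[0.8,0,0,0,0,0,0],[1,0,0,-0.15,0,0,0],[1,0,0,-0.15,0,0,0]]]'
python3 -m inch '[[[1,0.04,-0.09,-0.12,0,0,0],[1,0.04,-0.09,-0.13,0,0,0],[1,0.04,-0.09,-0.13,0,0,0],[1,0,0,0,0,0,0],[1,0,0,0,0,0,0]]]'
cat >> h.py <<'E'
def wshot(f,crop=None,s=1):
    o=ctrl.get_obs();np.save(f"pics/{f}.npy",np.r_[o["position"],o["ee_rot"]]);print(o["position"]);snap("wrist",f,crop,s)
def lo(f):
    a=np.load(f"pics/{f}.npy");return dict(position=a[:3],ee_rot=a[3:])
E
python3 -c "
from h import *
wshot('w2',(125,55,395,255),2.95)"
```

```text
time: 3.82
position: [0.5325, -0.0366, 0.0826]
ee_rot: [0.0, -0.001, 1.0, 0.0]
ft_force: [-1.2, 2.0, 5.3]
grip_width: 0.0122
finger_force: 39.2
time: 4.23
position: [0.531, -0.0371, 0.1563]
ee_rot: [-0.003, 0.0, 1.0, -0.0]
ft_force: [0.2, 0.2, 0.6]
grip_width: 0.0724
finger_force: 0.0
time: 4.65
position: [0.503, -0.1061, 0.254]
ee_rot: [0.002, 0.001, 1.0, -0.0]
ft_force: [0.4, 0.7, -1.3]
grip_width: 0.0852
finger_force: 0.0
[ 0.50301078 -0.1061371   0.25397339]
```

View pics/w2.png

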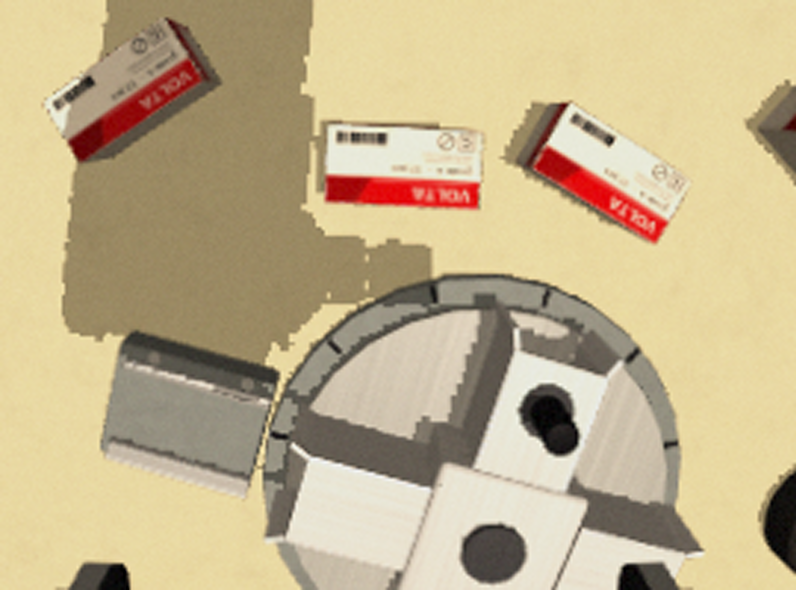

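The crop shows the post top at (562,434), the nut at (493,553) and index ticks along the rim. The chute's lips run (123,362)-(272,402) and (101,458)-(246,497). Computing poses from these.

```bash
cat > m2.py <<'E'
from h import *
from scipy.optimize import least_squares
o=lo("w2")
def P(x,y,z): return wpx2w(125+x/2.95-.33,55+y/2.95-.33,z,o)
ax=P(493,553,.079);post=P(562,434,.106);print("nut",ax[:2],"post",post[:2])
tk=[(277,436),(333,345),(434,293),(547,295),(632,355),(671,444)]
t=np.array([P(x,y,.012)[:2] for x,y in tk])
def f(p):
    d=t-p[:2];an=np.arctan2(d[:,1],d[:,0])-p[2];an=(an+np.pi/12)%(np.pi/6)-np.pi/12
    return np.r_[(np.hypot(*d.T)-.0995),.1*an]
s=least_squares(f,[*ax[:2],np.radians(-107)]);print("ticks centre",s.x[:2],"yaw",np.degrees(s.x[2]),"rms",np.sqrt((s.fun**2).mean()))
c=(s.x[:2]+ax[:2])/2
for q in(s.x[:2],ax[:2],c):
    e=post[:2]-q;print("post dir",np.degrees(np.arctan2(e[1],e[0])),np.hypot(*e[:2]))
def D(a,b,z):
    v=P(*b,z)-P(*a,z);return np.degrees(np.arctan2(v[1],v[0])).round(1),np.hypot(*v[:2]).round(3)
for n,a,b,z in(("s1u",(432,486),(298,455),.074),("s0r",(577,478),(612,378),.074),("s0l",(475,470),(515,350),.074),("hubtop",(587,503),(441,465),.076),("lipU",(272,402),(123,362),.036),("lipL",(246,497),(101,458),.036)): print(n,D(a,b,z))
L=[P(x,y,.036)[:2] for x,y in((123,362),(272,402),(101,458),(246,497))];print("lips",np.round(L,4),"mid",np.mean(L,0),"gap",np.linalg.norm((L[0]+L[1]-L[2]-L[3])/2))
m=np.mean(L,0)-c;print("chute dir",np.degrees(np.arctan2(m[1],m[0])),np.hypot(*m))
C={"B":((570,103),(688,182),(659,243),(533,153)),"C":((328,122),(484,131),(480,209),(326,202)),"D":((44,103),(172,18),(205,75),(80,162))}
for k,c in C.items():
    q=np.array([P(x,y,.044)[:2] for x,y in c]); m=q.mean(0); v=q[1]-q[0]+q[2]-q[3]
    print(k,m.round(4),"yaw",np.degrees(np.arctan2(v[1],v[0])).round(1),"L",np.linalg.norm(v).round(3)/2,"W",(np.linalg.norm(q[3]-q[0]+q[2]-q[1])/2).round(3),"r",np.hypot(*m).round(3))
E
python3 m2.py
```

```text
nut [ 0.5952815  -0.05618569] post [ 0.5321818  -0.03753018]
ticks centre [ 0.59718061 -0.05587008] yaw -106.72973057853855 rms 0.00042373802623433903
post dir 164.24318863794073 0.06753663478705553
post dir 163.52961542091205 0.06579969568601986
post dir 163.89104985960012 0.0666668728714275
s1u (np.float64(-104.3), np.float64(0.055))
s0r (np.float64(165.6), np.float64(0.044))
s0l (np.float64(164.6), np.float64(0.052))
hubtop (np.float64(-106.2), np.float64(0.064))
lipU (np.float64(-105.9), np.float64(0.068))
lipL (np.float64(-105.7), np.float64(0.07))
lips [[ 0.5249 -0.2156]
 [ 0.5437 -0.1498]
 [ 0.5707 -0.2309]
 [ 0.5895 -0.1638]] mid [ 0.55720838 -0.19001376] gap 0.04809985332338235
chute dir -106.23791888392383 0.13955280102258855
B [ 0.4416 -0.0069] yaw 58.6 L 0.063 W 0.027 r 0.442
C [ 0.4416 -0.0927] yaw 87.2 L 0.062 W 0.032 r 0.451
D [ 0.4073 -0.2061] yaw 120.1 L 0.0635 W 0.029 r 0.456
```

```bash
python3 -m inch '[[[1,0,0,0,0,0,0.039],[1,0,0,0,0,0,0.039],[1,0,0,0,0,0,0.039],[1,0,0,0,0,0,0.039],[1,0,0,0,0,0,0.039]]]' >/dev/null
python3 -m inch '[[[1,0,0,0,0,0,0.039],[1,0,0,0,0,0,0.039],[1,0,0,0,0,0,0.039],[1,0,0,0,0,0,0.039],[1,0,0,0,0,0,0.039]]]' >/dev/null
python3 -m inch '[[[1,0,0,0,0,0,0.039],[1,0,0,0,0,0,0.039],[1,0,0,0,0,0,0.039],[1,0,0,0,0,0,0],[1,0,0,0,0,0,0]]]' >/dev/null
python3 h.py 0.4415 -0.0929 0.020 87.5; python3 h.py 0.4415 -0.0929 0.1 
```

```text
t 5.95 p [ 0.5024 -0.1033  0.2508] yaw 89.05 w 0.0853 F [ 0.6 -0.2 -0.7] j7 0.43
 turn [-0.0008  0.0002  0.0086]  shift [ 0.0309 -0.245   0.923 ]
t 5.95 p [ 0.5024 -0.1033  0.2508] yaw 89.05 w 0.0853 F [ 0.6 -0.2 -0.7] j7 0.43
 turn [-0.0008  0.0002 -0.    ]  shift [ 0.0376 -0.2441  0.603 ]
```

```bash
python3 -m inch '[[[1,0.015,-0.12,0,0,0,0.0086],[1,0.016,-0.125,0.05,0,0,0],[1,0,0,0.15,0,0,0],[1,0,0,0.15,0,0,0],[1,0,0,0.15,0,0,0]]]' >/dev/null
python3 -m inch '[[[1,0,0,0.1,0,0,0],[1,0,0,0.02,0,0,0],[1,0,0,0,0,0,0]]]'  >/dev/null
python3 h.py 0.4415 -0.0929 0.020 87.5
python3 -c "
from h import *
wshot('w3',None,1.5)"
```

```text
t 6.62 p [ 0.4405 -0.0944  0.0959] yaw 87.34 w 0.0853 F [-0.3  0.2  0.6] j7 0.6
 turn [-0.0012 -0.     -0.0009]  shift [0.006  0.0036 0.3034]
[ 0.44054499 -0.09436563  0.09586144]
```

View pics/w3.png

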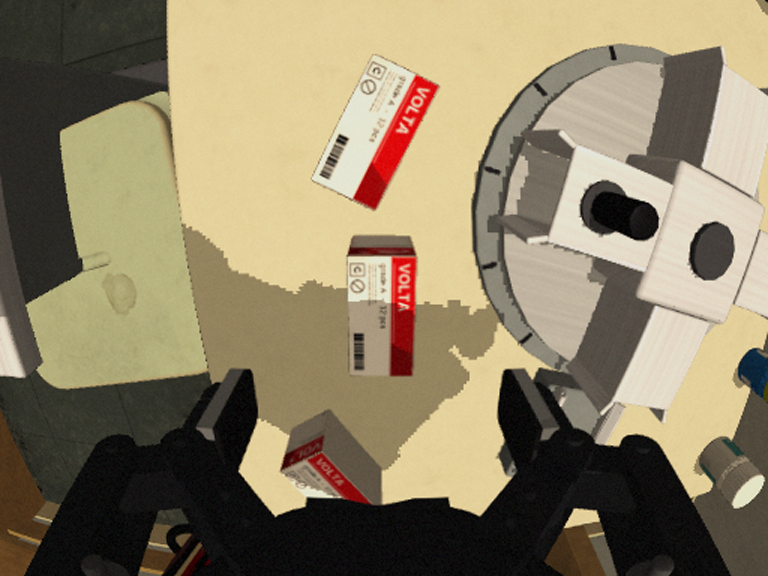

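Carton C sits centred between the fingers, its top spanning about (348,258)-(413,376). Going down to grip it.

```bash
python3 -m inch '[[[0.7,0.004,0.002,0.1,0,0,0],[0.7,0,0,0.1,0,0,0],[0.7,0,0,0.1,0,0,0],[0.7,0,0,0,0,0,0],[0.3,0,0,0,0,0,0]]]' 40
python3 -m inch '[[[0,0,0,0,0,0,0],[0,0,0,0,0,0,0],[0,0,0,0,0,0,0],[0,0,0,0,0,0,0]]]' 40
python3 h.py 0.5562 -0.1902 0.110 73.5
```

```text
time: 7.08
position: [0.4426, -0.0937, 0.023]
ee_rot: [-0.0, 0.724, 0.69, 0.0]
ft_force: [0.5, -0.6, 0.3]
grip_width: 0.049
finger_force: 0.0
time: 7.42
position: [0.4433, -0.0938, 0.024]
ee_rot: [0.001, 0.724, 0.69, 0.001]
ft_force: [-1.0, -0.5, 7.5]
grip_width: 0.0316
finger_force: 39.7
t 7.42 p [ 0.4433 -0.0938  0.024 ] yaw 87.23 w 0.0316 F [-1.  -0.5  7.5] j7 0.72
 turn [ 0.001  -0.      0.0763]  shift [-0.2414  0.5425 -0.3438]
```

```bash
python3 -m inch '[[[0,0,0,-0.1,0,0,0],[0,0,0,-0.12,0,0,0],[0,0,0,-0.124,0,0,0],[0,0,0,0,0,0,0.038],[0,0,0,0,0,0,0.038]]]' 40 >/dev/null
python3 -m inch '[[[0,-0.06,0.135,0,0,0,0],[0,-0.06,0.135,0,0,0,0],[0,-0.06,0.135,0,0,0,0],[0,-0.06,0.136,0,0,0,0],[0,0,0,0,0,0,0]]]' 40
python3 -m inch '[[[0,0,0,0,0,0,0],[0,0,0,0,0,0,0]]]' 40
python3 h.py 0.5562 -0.1902 0.049 73.5
```

```text
time: 8.25
position: [0.5601, -0.1947, 0.1106]
ee_rot: [0.004, 0.801, 0.598, 0.001]
ft_force: [0.6, -0.8, 0.3]
grip_width: 0.0311
finger_force: 40.8
time: 8.42
position: [0.5544, -0.1892, 0.109]
ee_rot: [-0.0, 0.801, 0.598, 0.0]
ft_force: [0.8, 0.7, -1.2]
grip_width: 0.0313
finger_force: 40.8
t 8.42 p [ 0.5544 -0.1892  0.109 ] yaw 73.52 w 0.0313 F [ 0.8  0.7 -1.2] j7 0.49
 turn [ 0.     -0.      0.0001]  shift [-0.0016  0.0081  0.2402]
```

```bash
python3 -m inch '[[[0,0,0.010,0.1,0,0,0],[0,0,0,0.08,0,0,0],[0,0,0,0.03,0,0,0],[0,0,0,0.02,0,0,0],[0,0,0,0,0,0,0]]]' 40
python3 -m inch '[[[0,0,0,0.008,0,0,0],[0,0,0,0,0,0,0]]]' 40
python3 h.py 0.5562 -0.1902 0.048 73.5
```

```text
time: 8.83
position: [0.5566, -0.1895, 0.0506]
ee_rot: [-0.001, 0.801, 0.599, -0.0]
ft_force: [0.1, -1.2, -1.3]
grip_width: 0.0314
finger_force: 40.9
time: 9.0
position: [0.5575, -0.1902, 0.0494]
ee_rot: [0.0, 0.801, 0.599, 0.0]
ft_force: [-0.2, -0.6, -0.6]
grip_width: 0.0311
finger_force: 40.9
t 9.0 p [ 0.5575 -0.1902  0.0494] yaw 73.53 w 0.0311 F [-0.2 -0.6 -0.6] j7 0.54
 turn [0.0003 0.     0.0002]  shift [-0.0014 -0.0048  0.0055]
```

```bash
python3 -m inch '[[[0,0,0,0.005,0,0,0],[0.6,0,0,0,0,0,0],[0.6,0,0,0,0,0,0],[0.6,0,0,-0.1,0,0,0],[0.6,0,0,-0.1,0,0,0]]]' 40
python3 -m inch '[[[0.3,-0.11,0,0,0,0,0],[0,-0.11,0,0,0,0,0],[0,0,0,0,0,0,0],[0,0,0,0,0,0,0]]]' 40
python3 h.py 0.5409 -0.2420 0.046 73.5
python3 -c "
from h import *
wshot('w4',None,1.5)"
```

```text
time: 9.42
position: [0.5563, -0.19, 0.0971]
ee_rot: [-0.001, 0.801, 0.598, -0.001]
ft_force: [0.3, -0.5, 1.1]
grip_width: 0.0512
finger_force: 0.0
time: 9.75
position: [0.541, -0.2449, 0.098]
ee_rot: [0.001, 0.802, 0.597, -0.0]
ft_force: [-0.3, 0.3, -0.8]
grip_width: 0.0026
finger_force: 0.0
t 9.75 p [ 0.541  -0.2449  0.098 ] yaw 73.33 w 0.0026 F [-0.3  0.3 -0.8] j7 0.58
 turn [ 0.0003  0.0002 -0.0009]  shift [ 0.011  -0.0035  0.2078]
[ 0.54097088 -0.24488137  0.09795046]
```

View pics/w4.png

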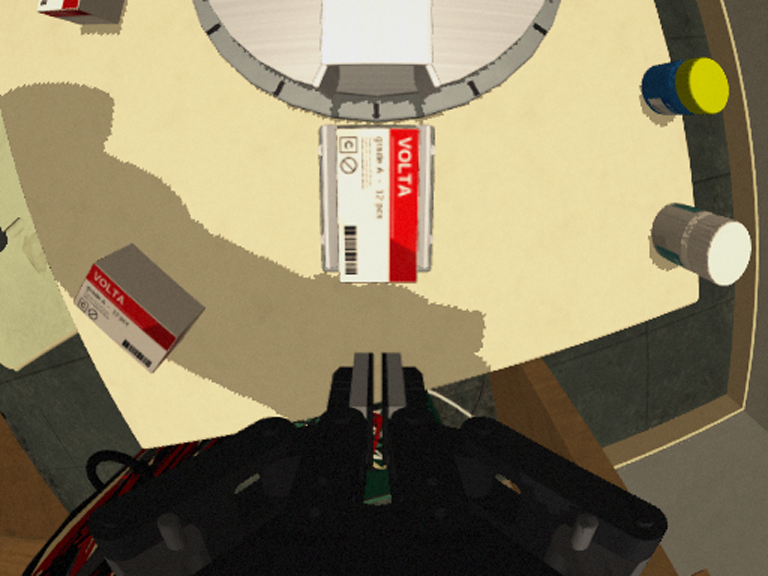

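The carton lies straight in the chute at about (335,125)-(420,282), and the sleeve mouth is in line with it. Lowering and pushing.

```bash
python3 -m inch '[[[0,0,-0.003,0.1,0,0,0],[0,0,0,0.105,0,0,0],[0,0.05,0,0,0,0,0],[0,0.06,0,0,0,0,0],[0,0.06,0,0,0,0,0]]]' 40
python3 -m inch '[[[0,0.06,0,0,0,0,0],[0,0.05,0,0,0,0,0],[0,0.04,0,0,0,0,0],[0,0.02,0,0,0,0,0],[0,0.0,0,0,0,0,0]]]' 40
python3 h.py 0.5659 -0.1576 0.046 73.5
```

```text
time: 10.22
position: [0.553, -0.2005, 0.0461]
ee_rot: [-0.0, 0.801, 0.598, -0.0]
ft_force: [-0.0, -1.3, -0.4]
grip_width: -0.0002
finger_force: 0.3
time: 10.63
position: [0.5657, -0.1593, 0.0463]
ee_rot: [-0.0, 0.8, 0.599, 0.0]
ft_force: [0.5, 0.0, 0.6]
grip_width: 0.0001
finger_force: 0.0
t 10.63 p [ 0.5657 -0.1593  0.0463] yaw 73.65 w 0.0001 F [0.5 0.  0.6] j7 0.5
 turn [ 0.     -0.0002  0.0009]  shift [ 0.0069 -0.001   0.0011]
```

```bash
for i in 1; do python3 -m inch '[[[0,0.008,0,0,0,0,0],[0,0.0,0,0,0,0,0]]]' 40 | grep -E 'pos|ft'; done
python3 -m inch '[[[0,0.008,0,0,0,0,0],[0,0.0,0,0,0,0,0]]]' | grep -E 'pos|ft'
python3 -m inch '[[[0,0.008,0,0,0,0,0],[0,0.0,0,0,0,0,0]]]' | grep -E 'pos|ft'
```

```text
position: [0.5656, -0.1596, 0.0463]
ft_force: [0.4, -0.4, 0.4]
position: [0.566, -0.1581, 0.0462]
ft_force: [-0.3, -1.7, 0.9]
position: [0.5659, -0.158, 0.0463]
ft_force: [-2.6, -7.0, -0.9]
```

```bash
python3 -m inch '[[[0,-0.04,0,0,0,0,0],[0,-0.04,0,-0.12,0,0,0],[0.6,0,0,-0.14,0,0,0],[0.6,0,0,-0.14,0,0,0],[0.6,0,0,0,0,0,0]]]' 40 
python3 h.py 0.5337 -0.0377 0.083 73.5;
```

```text
time: 11.55
position: [0.5632, -0.1774, 0.1522]
ee_rot: [0.003, 0.802, 0.598, 0.002]
ft_force: [1.0, -0.8, -0.2]
grip_width: 0.0358
finger_force: 0.0
t 11.55 p [ 0.5632 -0.1774  0.1522] yaw 73.43 w 0.0358 F [ 1.  -0.8 -0.2] j7 0.43
 turn [ 0.0027  0.     -0.0004]  shift [ 0.5021 -0.272   0.2766]
```

```bash
python3 -m inch '[[[0.6,0.1,-0.054,0,0,0,0],[0.6,0.1,-0.054,0,0,0,0],[0.6,0.1,-0.054,0,0,0,0],[0.6,0.1,-0.054,0,0,0,0],[0.6,0.1,-0.054,0,0,0,0]]]' 60 >/dev/null
python3 -m inch '[[[0.6,0,0,0,0,0,0],[0.6,0,0,0,0,0,0]]]'  >/dev/null
python3 h.py 0.5337 -0.0377 0.083 73.5;
```

```text
t 12.13 p [ 0.5316 -0.034   0.146 ] yaw 73.7 w 0.051 F [0.3 0.8 0.2] j7 0.23
 turn [-0.0002 -0.0003  0.0011]  shift [-0.0117  0.0122  0.252 ]
```

```bash
python3 -m inch '[[[0.5,-0.012,0.012,0.1,0,0,0],[0.5,0,0,0.1,0,0,0],[0.5,0,0,0.05,0,0,0],[0.3,0,0,0,0,0,0],[0,0,0,0,0,0,0]]]' 60 >/dev/null
python3 -m inch '[[[0,0,0,0,0,0,0],[0,0,0,0,0,0,0],[0,0,0,0,0,0,0]]]' 60
python3 -m inch '[[[0,0.0451,0.004,0,0,0,0],[0,0.0438,0.0117,0,0,0,0],[0,0.0411,0.0192,0,0,0,0],[0,0.0371,0.026,0,0,0,0],[0,0.032,0.032,0,0,0,0]]]' 60
python3 -m inch '[[[0,0.026,0.0371,0,0,0,0],[0,0.0192,0.0411,0,0,0,0],[0,0.0117,0.0438,0,0,0,0],[0,0.004,0.0451,0,0,0,0],[0,0,0,0,0,0,0]]]' 60
python3 h.py 0.6145 0.0063 0.083 73.5;
```

```text
time: 12.8
position: [0.534, -0.0404, 0.0843]
ee_rot: [0.001, 0.801, 0.598, 0.0]
ft_force: [-0.6, -4.1, -2.7]
grip_width: 0.0121
finger_force: 58.9
time: 13.22
position: [0.5686, 0.004, 0.0841]
ee_rot: [-0.002, 0.801, 0.599, -0.001]
ft_force: [-9.1, 6.7, 9.2]
grip_width: 0.0113
finger_force: 61.0
time: 13.63
position: [0.6177, 0.0123, 0.0841]
ee_rot: [-0.003, 0.799, 0.601, 0.004]
ft_force: [3.2, 19.6, 3.6]
grip_width: 0.0114
finger_force: 61.0
t 13.63 p [0.6177 0.0123 0.0841] yaw 73.87 w 0.0114 F [ 3.2 19.6  3.6] j7 0.19
 turn [-0.     -0.0028  0.0021]  shift [-0.0266 -0.0054  0.0045]
```

```bash
python3 -m inch '[[[0,-0.012,-0.002,0,0,0,0],[0,0,0,0,0,0,0],[0,0,0,0,0,0,0]]]' 60
python3 -m inch '[[[0.3,0,0,0,0,0,0],[0.6,0,0,0,0,0,0],[0.6,0,0,0,0,0,0],[0.6,0,0,-0.14,0,0,0],[0.6,0,0,-0.14,0,0,0]]]' >/dev/null
python3 -m inch '[[[1,0,-0.05,-0.14,0,0,0],[1,-0.13,-0.09,0,0,0,0],[1,-0.13,-0.09,0,0,0,0],[1,-0.13,-0.09,0,0,0,0],[1,-0.13,-0.09,-0.1,0,0,0]]]' >/dev/null
python3 -m inch '[[[1,-0.13,-0.09,-0.1,0,0,0],[1,-0.13,-0.09,0,0,0,0],[1,-0.1,-0.09,-0.05,0,0,0],[1,0,0,0,0,0,0],[1,0,0,0,0,0,0]]]' 
python3 -c "
from h import *
go(.442,-.007,.1,58.6)
wshot('w5',None,1.55)"
```

```text
time: 13.88
position: [0.6172, 0.0124, 0.0842]
ee_rot: [-0.003, 0.799, 0.602, 0.005]
ft_force: [9.7, 24.9, -1.8]
grip_width: 0.0118
finger_force: 60.4
time: 15.13
position: [0.3935, -0.1569, 0.2466]
ee_rot: [0.0, 0.802, 0.597, 0.001]
ft_force: [0.8, -0.2, -0.4]
grip_width: 0.0853
finger_force: 0.0
t 15.13 p [ 0.3935 -0.1569  0.2466] yaw 73.29 w 0.0853 F [ 0.8 -0.2 -0.4] j7 0.32
 turn [ 0.0006 -0.0006  0.0816]  shift [ 0.6128 -0.1468  0.5866]
[ 0.39351873 -0.15688571  0.2466477 ]
```

View pics/w5.png

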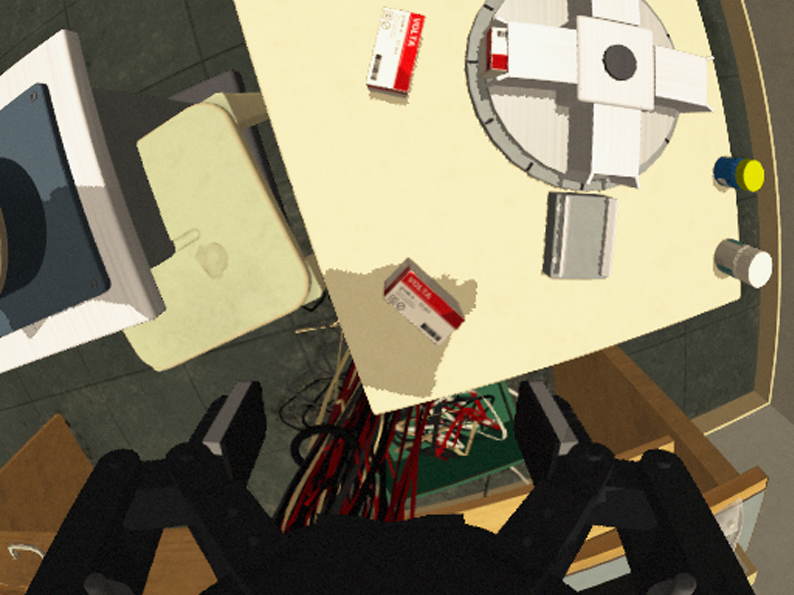

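Sleeve 2 now lines up with the chute, near (582,235). The first carton shows at sleeve 1's mouth, near (497,48). Carton D is at about (425,312), so it goes next.

```bash
python3 - <<'E'
from h import *
o=lo("w5")
def P(x,y,z): return wpx2w(x/1.55-.2,y/1.55-.2,z,o)
print(P(427,314,.044), pw2px([.4074,-.2062,.044],o)*1.55)
v=P(448,342,.044)-P(384,297,.044);print(np.degrees(np.arctan2(v[1],v[0])))
v=P(464,316,.044)-P(409,272,.044);print(np.degrees(np.arctan2(v[1],v[0])))
go(.4075,-.206,.1,121)
E
```

```text
[ 0.40827966 -0.21201375  0.044     ] [423.73880912 307.48244455]
-53.433858974580794
-55.90232921280182
t 15.18 p [ 0.3946 -0.1559  0.2462] yaw 73.42 w 0.0853 F [ 0.7 -0.1  0.6] j7 0.32
 turn [ 6.000e-04 -1.000e-04 -2.643e-01]  shift [-0.1982 -0.0591  0.5848]
```

```bash
python3 -m inch '[[[1,0,0,0,0,0,-0.038],[1,0,0,0,0,0,-0.038],[1,0,0,0,0,0,-0.038],[1,0,0,0,0,0,-0.038],[1,0,0,0,0,0,-0.038]]]' 40 >/dev/null
python3 -m inch '[[[1,0,0,0,0,0,-0.038],[1,0,0,0,0,0,-0.038],[1,-0.1,-0.03,0.1,0,0,0],[1,-0.1,-0.03,0.1,0,0,0],[1,0,0,0,0,0,0]]]' 40 >/dev/null
python3 -m inch '[[[1,0,0,0.1,0,0,0],[1,0,0,0,0,0,0]]]' 40 >/dev/null
python3 h.py .4077 -.208 .022 122
```

```text
t 16.18 p [ 0.4069 -0.2049  0.1676] yaw 121.4 w 0.0853 F [-0.2  1.  -0.3] j7 1.29
 turn [-0.0012 -0.0012 -0.0033]  shift [-0.012  -0.0038  0.5824]
```

```bash
python3 -m inch '[[[1,-0.012,-0.004,0.15,0,0,-0.003],[1,0,0,0.15,0,0,0],[0.8,0,0,0.14,0,0,0],[0.7,0,0,0.14,0,0,0],[0.6,0,0,0,0,0,0]]]' 40
python3 -m inch '[[[0.3,0,0,0,0,0,0],[0,0,0,0,0,0,0],[0,0,0,0,0,0,0],[0,0,0,0,0,0,0],[0,0,0,0,0,0,0]]]' 40
python3 h.py 0.5562 -0.1902 0.110 73.5
```

```text
time: 16.6
position: [0.4071, -0.2069, 0.0216]
ee_rot: [-0.004, 0.485, 0.875, -0.0]
ft_force: [-0.8, 0.5, 0.1]
grip_width: 0.0522
finger_force: 0.0
time: 17.02
position: [0.4095, -0.2091, 0.0271]
ee_rot: [0.001, 0.485, 0.875, 0.0]
ft_force: [-0.6, -0.3, -0.9]
grip_width: 0.0312
finger_force: 40.8
t 17.02 p [ 0.4095 -0.2091  0.0271] yaw 121.98 w 0.0312 F [-0.6 -0.3 -0.9] j7 1.52
 turn [0.0008 0.0004 0.2693]  shift [ 0.2393  0.5413 -0.3317]
```

```bash
python3 -m inch '[[[0,0,0,-0.11,0,0,0],[0,0,0,-0.11,0,0,0],[0,0,0,-0.11,0,0,0],[0,0,0,0,0,0,0.0385],[0,0,0,0,0,0,0.0385]]]' 40 >/dev/null
python3 -m inch '[[[0,0,0,0,0,0,0.0385],[0,0,0,0,0,0,0.0385],[0,0,0,0,0,0,0.0385],[0,0,0,0,0,0,0.0385],[0,0,0,0,0,0,0.0385]]]' 40 >/dev/null
python3 -m inch '[[[0,0.06,0.135,0,0,0,0],[0,0.06,0.135,0,0,0,0],[0,0.06,0.135,0,0,0,0],[0,0.06,0.136,0,0,0,0],[0,0,0,0,0,0,0]]]' 40 >/dev/null
python3 -m inch '[[[0,0,0,0,0,0,0],[0,0,0,0,0,0,0]]]' 40
python3 h.py 0.5572 -0.1902 0.052 73.5
```

```text
time: 18.43
position: [0.5546, -0.1901, 0.1085]
ee_rot: [-0.0, 0.802, 0.598, -0.0]
ft_force: [-0.4, -0.5, -0.9]
grip_width: 0.0311
finger_force: 40.9
t 18.43 p [ 0.5546 -0.1901  0.1085] yaw 73.44 w 0.0311 F [-0.4 -0.5 -0.9] j7 0.61
 turn [-0.0001  0.0001 -0.0004]  shift [0.0025 0.0102 0.2259]
```

```bash
python3 -m inch '[[[0,0,0.010,0.1,0,0,0],[0,0,0,0.08,0,0,0],[0,0,0,0.03,0,0,0],[0,0,0,0.015,0,0,0],[0,0,0,0,0,0,0]]]' 40
python3 -m inch '[[[0,0,0,0.006,0,0,0],[0,0,0,0,0,0,0]]]' 40|grep -E 'pos|ft'
python3 -m inch '[[[0,0,0,0.006,0,0,0],[0,0,0,0,0,0,0]]]' 40|grep -E 'pos|ft'
```

```text
time: 18.85
position: [0.5567, -0.1912, 0.0521]
ee_rot: [-0.0, 0.802, 0.597, -0.0]
ft_force: [-0.2, -0.0, -1.3]
grip_width: 0.031
finger_force: 40.9
position: [0.5579, -0.1913, 0.0513]
ft_force: [-0.1, -1.2, 0.1]
position: [0.558, -0.1912, 0.051]
ft_force: [-4.7, 3.0, 16.5]
```

```bash
python3 -m inch '[[[0.6,0,0,0,0,0,0],[0.6,0,0,0,0,0,0],[0.6,0,0,-0.1,0,0,0],[0.6,0,0,-0.1,0,0,0],[0.3,-0.12,0,0,0,0,0]]]' 40
python3 -m inch '[[[0,-0.12,0,0,0,0,0],[0,0,0,0,0,0,0],[0,0,0,0,0,0,0],[0,0,0,0,0,0,0]]]' 40 >/dev/null
python3 h.py 0.5409 -0.2420 0.046 73.5
python3 -c "
from h import *
wshot('w6',None,1.2)"
```

```text
time: 19.6
position: [0.5533, -0.2149, 0.102]
ee_rot: [0.001, 0.799, 0.601, 0.003]
ft_force: [2.3, -0.1, -0.8]
grip_width: 0.0405
finger_force: 0.0
t 19.93 p [ 0.5406 -0.2481  0.0989] yaw 73.41 w -0.0002 F [-0.1  0.2 -0.5] j7 0.71
 turn [-0.     -0.0002 -0.0005]  shift [ 0.0238 -0.0058  0.2115]
[ 0.54059417 -0.24812394  0.09887995]
```

View pics/w6.png

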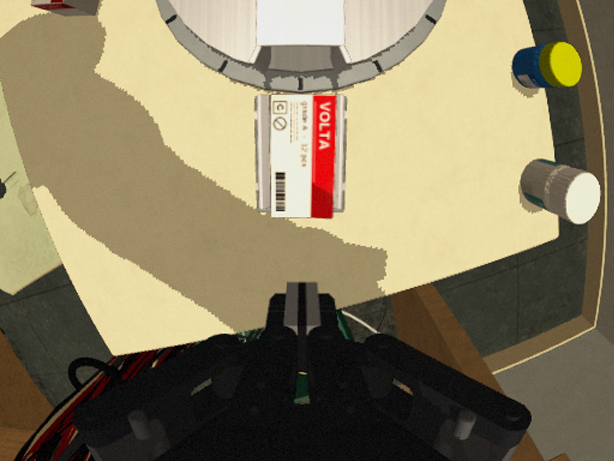

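The carton is straight in the chute at (270,95)-(335,218). Pushing as before.

```bash
python3 -m inch '[[[0,0,-0.005,0.1,0,0,0],[0,0,0,0.105,0,0,0],[0,0.05,0,0.004,0,0,0],[0,0.06,0,0,0,0,0],[0,0.06,0,0,0,0,0]]]' 40 >/dev/null
python3 -m inch '[[[0,0.06,0,0,0,0,0],[0,0.05,0,0,0,0,0],[0,0.04,0,0,0,0,0],[0,0.03,0,0,0,0,0],[0,0.0,0,0,0,0,0]]]' 40| grep -E 'pos|ft'
python3 -m inch '[[[0,0.010,0,0,0,0,0],[0,0.0,0,0,0,0,0]]]' | grep -E 'pos|ft'
python3 -m inch '[[[0,0.008,0,0,0,0,0],[0,0.0,0,0,0,0,0]]]' | grep -E 'pos|ft'
```

```text
position: [0.5651, -0.1618, 0.0467]
ft_force: [-0.0, 0.3, -0.1]
position: [0.5651, -0.1618, 0.0468]
ft_force: [0.8, -0.1, -1.2]
position: [0.5655, -0.1603, 0.0467]
ft_force: [0.4, 0.4, 0.3]
```

```bash
python3 -m inch '[[[0,0.008,0,0,0,0,0],[0,0.0,0,0,0,0,0]]]' | grep -E 'pos|ft'
python3 -m inch '[[[0,0.008,0,0,0,0,0],[0,0.0,0,0,0,0,0]]]' | grep -E 'pos|ft'
python3 -m inch '[[[0,0.006,0,0,0,0,0],[0,0.0,0,0,0,0,0]]]' | grep -E 'pos|ft'
```

```text
position: [0.5661, -0.1581, 0.0467]
ft_force: [0.2, -0.2, 0.5]
position: [0.5661, -0.1581, 0.0468]
ft_force: [-2.2, -6.6, -0.6]
position: [0.5661, -0.1581, 0.0469]
ft_force: [-3.1, -9.3, -0.8]
```

```bash
python3 -m inch '[[[0,-0.04,0,0,0,0,0],[0,-0.04,0,-0.12,0,0,0],[0.6,0,0,-0.14,0,0,0],[0.6,0,0,-0.14,0,0,0],[0.6,0,0,0,0,0,0]]]' 60 >/dev/null
python3 -m inch '[[[0.6,0.155,0,0,0,0,0],[0.6,0.155,0,0,0,0,0],[0.6,0.155,0,0,0,0,0],[0.6,0.155,0,0,0,0,0],[0.6,0.14,0,0,0,0,0]]]' 60 >/dev/null
python3 -m inch '[[[0.6,0,0,0,0,0,0],[0.6,0,0,0,0,0,0],[0.6,0,0,0,0,0,0]]]'  >/dev/null
python3 h.py 0.6145 0.0063 0.083 73.5;
```

```text
t 22.73 p [0.6153 0.0077 0.1466] yaw 73.43 w 0.0511 F [-0.5 -1.3 -0.4] j7 0.25
 turn [-0.      0.0002 -0.0004]  shift [-0.0063 -0.0014  0.2544]
```

```bash
python3 -m inch '[[[0.5,-0.006,-0.001,0.1,0,0,0],[0.5,0,0,0.1,0,0,0],[0.5,0,0,0.05,0,0,0],[0.5,0,0,0,0,0,0],[0.3,0,0,0,0,0,0]]]' 70 >/dev/null
python3 -m inch '[[[0,0,0,0,0,0,0],[0,0,0,0,0,0,0],[0,0,0,0,0,0,0],[0,0,0,0,0,0,0]]]' 70
python3 -m inch '[[[0,-0.001,0.0227,0,0,0,0],[0,-0.003,0.0225,0,0,0,0],[0,-0.0049,0.0221,0,0,0,0],[0,-0.0068,0.0216,0,0,0,0],[0,-0.0087,0.021,0,0,0,0]]]' 70 | grep -E 'pos|ft'
python3 -m inch '[[[0,-0.0105,0.0201,0,0,0,0],[0,-0.0122,0.0191,0,0,0,0],[0,-0.0138,0.018,0,0,0,0],[0,-0.0153,0.0167,0,0,0,0],[0,-0.0167,0.0153,0,0,0,0]]]' 70| grep -E 'pos|ft'
python3 -m inch '[[[0,-0.018,0.0138,0,0,0,0],[0,-0.0191,0.0122,0,0,0,0],[0,-0.0201,0.0105,0,0,0,0],[0,-0.021,0.0087,0,0,0,0],[0,-0.0216,0.0068,0,0,0,0]]]' 70| grep -E 'pos|ft'
python3 -m inch '[[[0,-0.0221,0.0049,0,0,0,0],[0,-0.0225,0.003,0,0,0,0],[0,-0.0227,0.001,0,0,0,0],[0,0,0,0,0,0,0],[0,0,0,0,0,0,0]]]' 70| grep -E 'pos|ft'
python3 h.py 0.6583 -0.0745 0.083 73.5;
```

```text
time: 23.48
position: [0.6157, 0.0061, 0.0857]
ee_rot: [0.001, 0.802, 0.598, 0.001]
ft_force: [-1.5, -2.4, 7.4]
grip_width: 0.0114
finger_force: 68.6
position: [0.6403, -0.0046, 0.0856]
ft_force: [-5.2, 7.4, 12.9]
position: [0.6585, -0.0254, 0.0857]
ft_force: [3.5, 9.5, 7.1]
position: [0.6643, -0.0535, 0.0857]
ft_force: [4.8, 7.4, 3.6]
position: [0.6599, -0.0717, 0.0856]
ft_force: [0.6, 6.3, 7.6]
t 25.15 p [ 0.6599 -0.0717  0.0856] yaw 73.49 w 0.01 F [0.6 6.3 7.6] j7 0.38
 turn [ 0.0005 -0.0012 -0.0001]  shift [-0.0124 -0.0028  0.0105]
```

```bash
python3 -m inch '[[[0.3,0,0,0,0,0,0],[0.6,0,0,0,0,0,0],[0.6,0,0,0,0,0,0],[0.6,0,0,-0.14,0,0,0],[0.6,0,0,-0.14,0,0,0]]]' 40 >/dev/null
python3 -m inch '[[[1,0,0,-0.14,0,0,0],[1,0,0,-0.14,0,0,0],[1,-0.04,-0.155,0,0,0,0],[1,-0.04,-0.155,0,0,0,0],[1,-0.04,-0.155,0,0,0,0]]]' >/dev/null
python3 -m inch '[[[1,-0.04,-0.155,0,0,0,0],[1,-0.04,-0.155,0,0,0,0],[1,0,-0.07,0,0,0,0],[1,0,0,0,0,0,0],[1,0,0,0,0,0,0]]]' 
python3 -c "
from h import *
go(.442,-.007,.1,58.6)
wshot('w7',None,1.55)"
```

```text
time: 26.4
position: [0.4416, -0.0612, 0.2246]
ee_rot: [-0.0, 0.802, 0.598, 0.001]
ft_force: [0.5, -0.1, 0.5]
grip_width: 0.0853
finger_force: 0.0
t 26.4 p [ 0.4416 -0.0612  0.2246] yaw 73.45 w 0.0853 F [ 0.5 -0.1  0.5] j7 0.3
 turn [ 0.0001 -0.0005  0.0825]  shift [ 0.1858 -0.1115  0.4982]
[ 0.44159846 -0.06117428  0.22456104]
```

View pics/w7.png

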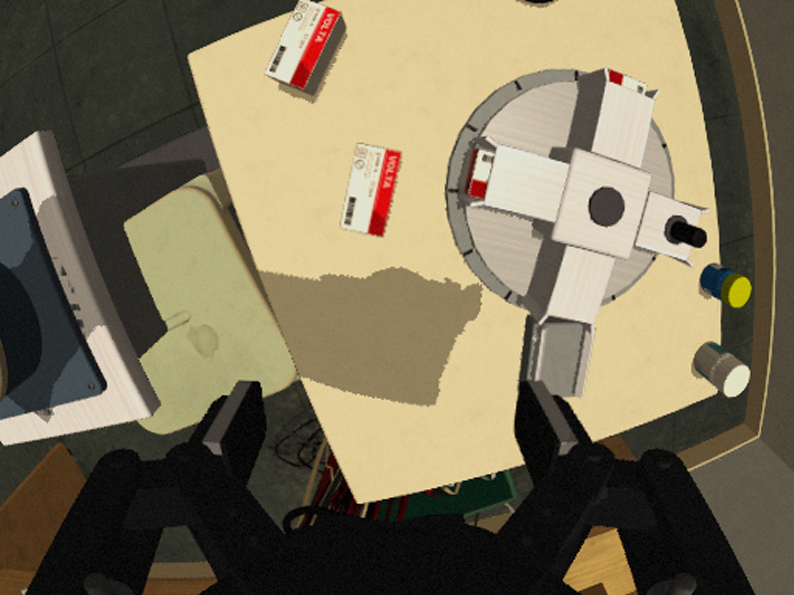

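Both loaded cartons show at their sleeve mouths, near (628,82) and (482,175), and sleeve 3 faces the chute. B is at about (371,190) and A at about (303,45).

```bash
python3 - <<'E'
from h import *
o=lo("w7")
def P(x,y,z): return wpx2w(x/1.55-.2,y/1.55-.2,z,o)
for k,c in {"B":((356,143),(403,150),(384,236),(341,228)),"A":((296,0),(341,17),(307,88),(265,74))}.items():
    q=np.array([P(x,y,.044)[:2] for x,y in c]);v=q[0]-q[3]+q[1]-q[2];print(k,q.mean(0),np.degrees(np.arctan2(v[1],v[0])),np.linalg.norm(v)/2,np.linalg.norm(q[0]-q[1]))
p=P(697,237,.106);n=P(606,206,.079);e=p-n;print(p,n,np.degrees(np.arctan2(e[1],e[0])),np.hypot(*e[:2]))
go(.4418,-.007,.1,59)
E
```

```text
B [ 0.443633   -0.00694698] 61.94283234643472 0.06195601373337799 0.0328364242346626
A [0.42805805 0.10787015] 50.19084170699772 0.057446087402707215 0.0353852235366841
[ 0.65120478 -0.08497919  0.106     ] [ 0.59552863 -0.05491305  0.079     ] -28.369854326923136 0.06327564108926025
t 26.45 p [ 0.4426 -0.0614  0.2246] yaw 73.47 w 0.0852 F [ 1.3  1.3 -0.7] j7 0.3
 turn [ 0.0004 -0.0002  0.0804]  shift [ 0.1848 -0.1148  0.4983]
```

```bash
python3 - <<'E'
from h import *
o=lo("w7")
n=np.array([.596,-.056])
# expected projections for carousel yaw offsets
for off in (0,-6,-12):
    print(off)
    for k,a in (("s1",73.5),("s2",163.5),("s0",-16.5),("s3",-106.5)):
        t=np.radians(a+off); d=np.array([np.cos(t),np.sin(t)]);l=np.array([-d[1],d[0]])
        print(k,[(pw2px([*(n+.093*d+s*.0185*l),.074],o)*1.55).round(0).tolist() for s in(1,-1)], end=" ")
        if k=="s0": print("post",(pw2px([*(n+.065*d),.106],o)*1.55).round(0),end=" ")
    print()
print("chute",[(pw2px([*(n+r*np.array([-.284,-.9588])+s*.022*np.array([.9588,-.284])),.036],o)*1.55).round(0).tolist() for r in(.106,.174) for s in(1,-1)])
enl(cv2.imread("pics/w7_raw.png"),"w7c",(285,35,485,265),2.5)
E
```

```text
0
s1 [[584.0, 68.0], [632.0, 76.0]] s2 [[472.0, 228.0], [474.0, 172.0]] s0 [[708.0, 190.0], [703.0, 238.0]] post [703. 220.] s3 [[610.0, 331.0], [566.0, 332.0]] 
-6
s1 [[597.0, 68.0], [643.0, 81.0]] s2 [[470.0, 213.0], [478.0, 157.0]] s0 [[708.0, 203.0], [699.0, 250.0]] post [701. 229.] s3 [[598.0, 333.0], [554.0, 329.0]] 
-12
s1 [[610.0, 70.0], [654.0, 88.0]] s2 [[470.0, 198.0], [484.0, 143.0]] s0 [[707.0, 216.0], [694.0, 262.0]] post [699. 239.] s3 [[586.0, 334.0], [543.0, 325.0]] 
chute [[592.0, 328.0], [544.0, 329.0], [579.0, 398.0], [533.0, 401.0]]
```

View pics/w7c.png

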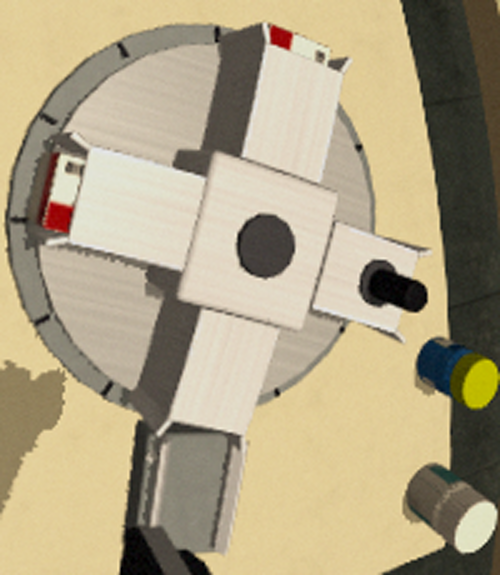

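The crop shows the carousel about 12° past the click. Sleeve 3's mouth at (205,430) is off the chute centre at (195,490). I'll nudge the post back with shut fingers.

```bash
python3 h.py .6460 -.1126 .15 73.5
```

```text
t 26.45 p [ 0.4426 -0.0614  0.2246] yaw 73.47 w 0.0852 F [ 1.3  1.3 -0.7] j7 0.3
 turn [ 0.0004 -0.0002 -0.0002]  shift [0.0347 0.8382 0.2983]
```

```bash
python3 -m inch '[[[0,0,0.14,0,0,0,0],[0,0,0.14,0,0,0,0],[0,0.01,0.14,0,0,0,0],[0,0.01,0.14,0,0,0,0],[0,0.015,0.14,0,0,0,0]]]' 40 >/dev/null
python3 -m inch '[[[0,0,0.138,0,0,0,0],[0,0,0,0.14,0,0,0],[0,0,0,0.15,0,0,0],[0,0,0,0,0,0,0],[0,0,0,0,0,0,0]]]' >/dev/null
python3 h.py .6460 -.1126 .084 73.5
```

```text
t 27.28 p [ 0.6447 -0.113   0.1499] yaw 73.41 w -0.0002 F [-0.3 -0.8  0.3] j7 0.39
 turn [-0.0013  0.0004 -0.0005]  shift [0.003  0.0044 0.2636]
```

```bash
python3 -m inch '[[[0,0.002,0.004,0.13,0,0,0],[0,0,0,0.13,0,0,0],[0,0,0,0,0,0,0],[0,0,0,0,0,0,0]]]' 40 | grep -E 'pos|ft'
python3 -m inch '[[[0,0.015,0,0,0,0,0],[0,0.012,0,0,0,0,0],[0,0.012,0,0,0,0,0],[0,0.012,0,0,0,0,0],[0,0,0,0,0,0,0]]]' 40 | grep -E 'pos|ft'
python3 -m inch '[[[0,0.012,0,0,0,0,0],[0,0.012,0,0,0,0,0],[0,0.01,0,0,0,0,0],[0,0,0,0,0,0,0],[0,0,0,0,0,0,0]]]' 40 | grep -E 'pos|ft'
python3 h.py .6531 -.0920 .084 73.5
```

```text
position: [0.6467, -0.1128, 0.0879]
ft_force: [0.8, 0.2, -0.6]
position: [0.6507, -0.0994, 0.0875]
ft_force: [-0.3, 1.1, 0.2]
position: [0.6524, -0.092, 0.0865]
ft_force: [0.6, -0.4, -0.4]
t 28.45 p [ 0.6524 -0.092   0.0865] yaw 73.45 w -0.0003 F [ 0.6 -0.4 -0.4] j7 0.41
 turn [-0.0001 -0.     -0.0003]  shift [0.001  0.0027 0.0101]
```

```bash
python3 -m inch '[[[0,-0.03,0,0,0,0,0],[0,-0.03,0,-0.1,0,0,0],[0,0,0,-0.15,0,0,0],[0.5,0,0,-0.15,0,0,0],[1,0,0,0,0,0,0]]]' 40 >/dev/null
python3 -m inch '[[[1,0,-0.14,0,0,0,0],[1,0,-0.14,0,0,0,0],[1,0.02,-0.14,0,0,0,0.0395],[1,0,-0.14,0,0,0,0.0395],[1,0,-0.1,0,0,0,0]]]' >/dev/null
python3 - <<'E'
from h import *
go(.443,-.007,.1,60)
snap("top","t2")
im=cv2.imread("pics/t2.png")
n=np.array([.596,-.056])
g=cv2.cvtColor(im,cv2.COLOR_BGR2GRAY)
for a in(-16.5,-28.5):
    t=np.radians(a);print(a,w2px("top",[*(n+.065*np.array([np.cos(t),np.sin(t)])),.1]))
u,v=w2px("top",[*(n+.065*np.array([np.cos(-.35),np.sin(-.35)])),.1]).round().astype(int)
r=g[v-14:v+15,u-14:u+15];ys,xs=np.where(r<90);print(r.min(),len(xs),xs.mean()+u-14,ys.mean()+v-14)
p=px2w("top",xs.mean()+u-14,ys.mean()+v-14,.1);e=p[:2]-n;print(p,np.degrees(np.arctan2(e[1],e[0])),np.hypot(*e))
E
```

```text
t 29.28 p [ 0.492  -0.045   0.1862] yaw 58.66 w 0.0833 F [ 0.7  0.4 -0. ] j7 0.14
 turn [-0.0007 -0.0001 -0.0075]  shift [ 0.0335 -0.2457  0.3448]
-16.5 [248.24865509 154.29598678]
-28.5 [253.57542206 156.40427862]
32 103 241.59223300970874 162.35922330097088
[ 0.63900148 -0.05844776  0.1       ] -3.2579134945433648 0.043071086808155974
```

```bash
python3 -m inch '[[[1,0.015,-0.12,0.05,0,0,-0.007],[1,0.015,-0.12,0.1,0,0,0],[1,0,0,0.15,0,0,0],[1,0,0,0,0,0,0],[1,0,0,0,0,0,0]]]' 40 >/dev/null
python3 - <<'E'
from h import *
go(.443,-.007,.022,60)
wshot("w8",None,1.5)
im=snap("top","t3",(190,120,340,260),4)
E
```

```text
t 29.75 p [ 0.4468 -0.0091  0.1115] yaw 60.42 w 0.0852 F [ 0.4 -0.8 -0. ] j7 0.24
 turn [-0.0005  0.0005  0.0024]  shift [-0.0004 -0.0175  0.3581]
[ 0.44684311 -0.00908897  0.11153099]
```

View pics/w8.png

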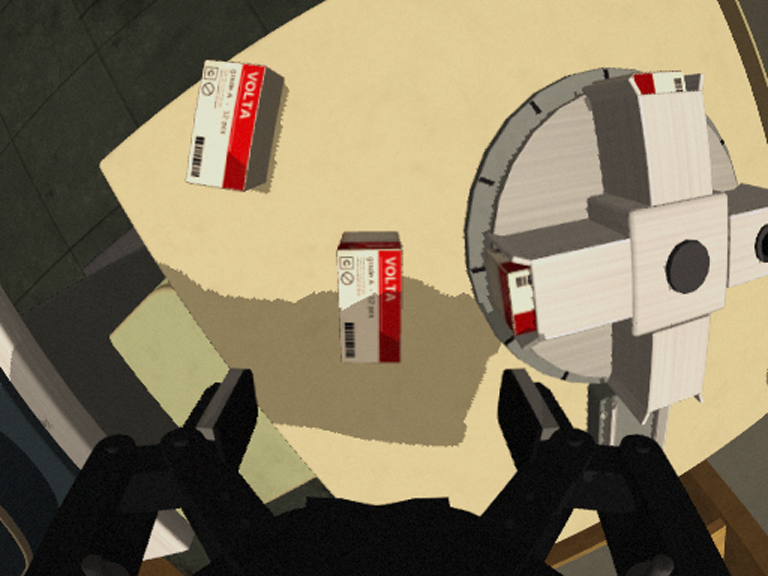

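B is centred between the fingers at (337,250)-(402,362). I'll check the carousel angle against projected sleeve corners.

```bash
python3 - <<'E'
from h import *
o=lo("w8")
n=np.array([.596,-.056])
for off in (6,0,-6,-12):
    print(off,end=" ")
    for k,a in (("s1",73.5),("s2",163.5),("s3",-106.5)):
        t=np.radians(a+off); d=np.array([np.cos(t),np.sin(t)]);l=np.array([-d[1],d[0]])
        print(k,[(pw2px([*(n+.093*d+s*.0185*l),.074],o)*1.5).round(0).tolist() for s in(1,-1)], end=" ")
    print("hub",[(pw2px([*(n+.045*np.array([np.cos(np.radians(a+off)),np.sin(np.radians(a+off))])),.076],o)*1.5).round(0).tolist() for a in(118.5,-151.5)])
E
```

```text
6 s1 [[620.0, 84.0], [680.0, 72.0]] s2 [[527.0, 360.0], [512.0, 290.0]] s3 [[709.0, 397.0], [661.0, 420.0]] hub [[627.0, 223.0], [641.0, 343.0]]
0 s1 [[636.0, 77.0], [696.0, 74.0]] s2 [[521.0, 343.0], [512.0, 269.0]] s3 [[697.0, 405.0], [647.0, 424.0]] hub [[632.0, 215.0], [635.0, 339.0]]
-6 s1 [[652.0, 73.0], [710.0, 79.0]] s2 [[516.0, 325.0], [514.0, 247.0]] s3 [[684.0, 412.0], [634.0, 425.0]] hub [[638.0, 207.0], [630.0, 334.0]]
-12 s1 [[669.0, 71.0], [724.0, 85.0]] s2 [[513.0, 306.0], [519.0, 224.0]] s3 [[671.0, 417.0], [620.0, 425.0]] hub [[644.0, 199.0], [626.0, 329.0]]
```

The carousel is back on the click, with offset about 0. Picking B.

```bash
python3 -m inch '[[[1,0,-0.008,0.12,0,0,0],[0.8,0,0,0.12,0,0,0],[0.7,0,0,0.11,0,0,0],[0.7,0,0,0,0,0,0],[0.6,0,0,0,0,0,0]]]' 40 | grep -E 'pos|ft'
python3 -m inch '[[[0.3,0,0,0,0,0,0],[0,0,0,0,0,0,0],[0,0,0,0,0,0,0],[0,0,0,0,0,0,0],[0,0,0,0,0,0,0]]]' 40
python3 h.py 0.5572 -0.1902 0.115 73.5
```

```text
position: [0.4464, -0.0087, 0.025]
ft_force: [0.1, 0.3, 0.2]
time: 30.68
position: [0.4469, -0.0081, 0.0261]
ee_rot: [0.001, 0.864, 0.503, 0.001]
ft_force: [-0.1, -2.0, 5.9]
grip_width: 0.0313
finger_force: 39.4
t 30.68 p [ 0.4469 -0.0081  0.0261] yaw 60.45 w 0.0313 F [-0.1 -2.   5.9] j7 0.44
 turn [ 0.0011 -0.0003 -0.0725]  shift [-0.573   0.6298 -0.3556]
```

```bash
python3 -m inch '[[[0,0,0,-0.12,0,0,0],[0,0,0,-0.12,0,0,0],[0,0,0,-0.12,0,0,0],[0,0,0,0,0,0,-0.0363],[0,0,0,0,0,0,-0.0363]]]' 40 >/dev/null
python3 -m inch '[[[0,-0.0955,0.105,0,0,0,0],[0,-0.0955,0.105,0,0,0,0],[0,-0.0955,0.105,0,0,0,0],[0,-0.0955,0.105,0,0,0,0],[0,-0.0955,0.105,0,0,0,0]]]' 40 >/dev/null
python3 -m inch '[[[0,-0.0955,0.105,0,0,0,0],[0,0,0,0,0,0,0],[0,0,0,0,0,0,0]]]' 40
python3 h.py 0.5572 -0.1902 0.052 73.5
```

```text
time: 31.77
position: [0.5564, -0.1924, 0.1159]
ee_rot: [0.002, 0.802, 0.597, -0.0]
ft_force: [-0.8, 0.3, -1.3]
grip_width: 0.0313
finger_force: 40.8
t 31.77 p [ 0.5564 -0.1924  0.1159] yaw 73.37 w 0.0313 F [-0.8  0.3 -1.3] j7 0.6
 turn [ 0.0007  0.0007 -0.0007]  shift [0.0093 0.0007 0.2556]
```

```bash
python3 -m inch '[[[0,0.008,0.003,0.12,0,0,0],[0,0,0,0.1,0,0,0],[0,0,0,0.03,0,0,0],[0,0,0,0,0,0,0],[0,0,0,0,0,0,0]]]' 40
python3 h.py 0.5572 -0.1902 0.050 73.5
```

```text
time: 32.18
position: [0.5571, -0.1873, 0.0527]
ee_rot: [0.0, 0.801, 0.599, -0.0]
ft_force: [0.5, 0.3, -0.5]
grip_width: 0.031
finger_force: 41.3
t 32.18 p [ 0.5571 -0.1873  0.0527] yaw 73.58 w 0.031 F [ 0.5  0.3 -0.5] j7 0.66
 turn [-0.      0.0001  0.0004]  shift [-0.0111  0.0035  0.0107]
```

```bash
python3 -m inch '[[[0,0,0.003,0.008,0,0,0],[0,0,0,0.003,0,0,0],[0,0,0,0,0,0,0]]]' 40|grep -E 'pos|ft'
python3 -m inch '[[[0.6,0,0,0,0,0,0],[0.6,0,0,0,0,0,0],[0.6,0,0,-0.1,0,0,0],[0.6,0,0,-0.1,0,0,0],[0.3,-0.13,0,0,0,0,0]]]' 40 >/dev/null
python3 -m inch '[[[0,-0.12,0,0,0,0,0],[0,0,0,0,0,0,0],[0,0,0,0,0,0,0],[0,0,0,0,0,0,0]]]' 40 >/dev/null
python3 h.py 0.5409 -0.2420 0.046 73.5
python3 -c "
from h import *
wshot('w9')
o=lo('w9');im=cv2.imread('pics/w9_raw.png');h=cv2.cvtColor(im,cv2.COLOR_BGR2HSV)
for P in ([.5562,-.1902,.068],): print(pw2px(P,o))
m=((h[...,1]>160)&((h[...,0]<8)|(h[...,0]>172))&(h[...,2]>120)).astype(np.uint8);m[:, :180]=0;m[:, 330:]=0;m[220:]=0
ys,xs=np.where(m);print(xs.min(),xs.max(),ys.min(),ys.max(),len(xs),cv2.minAreaRect(np.c_[xs,ys].astype(np.float32)))
"
```

```text
position: [0.5585, -0.188, 0.0499]
ft_force: [-0.1, 0.5, 4.9]
t 33.18 p [ 0.5402 -0.2477  0.0987] yaw 73.51 w 0.0001 F [-0.3  0.1 -0.7] j7 0.71
 turn [-0.0001 -0.0002  0.    ]  shift [ 0.0226 -0.0037  0.2108]
[ 0.54019308 -0.24767558  0.09871012]
[250.22668192 133.52215242]
260 279 79 180 1659 ((269.45587158203125, 129.4993438720703), (18.395071029663086, 101.26846313476562), 0.8425242304801941)
```

```bash
python3 -m inch '[[[0,0,-0.004,0.1,0,0,0],[0,0,0,0.105,0,0,0],[0,0.05,0,0.004,0,0,0],[0,0.06,0,0,0,0,0],[0,0.06,0,0,0,0,0]]]' 40 >/dev/null
python3 -m inch '[[[0,0.06,0,0,0,0,0],[0,0.05,0,0,0,0,0],[0,0.04,0,0,0,0,0],[0,0.04,0,0,0,0,0],[0,0.0,0,0,0,0,0]]]' 40| grep -E 'pos|ft'
python3 -m inch '[[[0,0.008,0,0,0,0,0],[0,0.0,0,0,0,0,0]]]' | grep -E 'pos|ft'
python3 -m inch '[[[0,0.008,0,0,0,0,0],[0,0.0,0,0,0,0,0]]]' | grep -E 'pos|ft'
python3 -m inch '[[[0,0.006,0,0,0,0,0],[0,0.0,0,0,0,0,0]]]' | grep -E 'pos|ft'
```

```text
position: [0.5657, -0.1591, 0.0467]
ft_force: [-0.3, -0.2, 0.6]
position: [0.5654, -0.1594, 0.0467]
ft_force: [-0.4, -0.3, -0.1]
position: [0.5658, -0.1581, 0.0467]
ft_force: [-0.3, 0.3, -0.2]
position: [0.5658, -0.158, 0.0468]
ft_force: [-1.5, -4.3, 0.2]
```

```bash
python3 -m inch '[[[0,-0.04,0,0,0,0,0],[0,-0.04,0,-0.12,0,0,0],[0.6,0,0,-0.14,0,0,0],[0.6,0,0,-0.14,0,0,0],[0.6,0,0,0,0,0,0]]]' 60 >/dev/null
python3 -m inch '[[[0.6,0,0,0,0,0,-0.0385],[0.6,0,0,0,0,0,-0.0385],[0.6,0,0,0,0,0,-0.0385],[0.6,0,0,0,0,0,-0.0385],[0.6,0,0,0,0,0,-0.0385]]]' 60 >/dev/null
python3 -m inch '[[[0.6,0,0,0,0,0,-0.0385],[0.6,0,0,0,0,0,-0.0385],[0.6,0,0,0,0,0,-0.0385],[0.6,0,0,0,0,0,-0.0385],[0.6,0,0,0,0,0,-0.0385]]]' 60 >/dev/null
python3 -m inch '[[[0.6,0,0,0,0,0,-0.0385],[0.6,0,0,0,0,0,-0.0385],[0.6,0,0,0,0,0,-0.0385],[0.6,0,0,0,0,0,0],[0.6,0,0,0,0,0,0]]]' 60 >/dev/null
python3 h.py 0.6583 -0.0745 0.146 163.5;
```

```text
t 36.23 p [ 0.5605 -0.1759  0.1468] yaw 163.37 w 0.0512 F [ 0.6 -0.7  0.3] j7 1.77
 turn [ 0.0002  0.     -0.0007]  shift [-0.2601  0.4999  0.003 ]
```

```bash
python3 -m inch '[[[0.6,-0.065,0.125,0,0,0,0],[0.6,-0.065,0.125,0,0,0,0],[0.6,-0.065,0.125,0,0,0,0],[0.6,-0.065,0.125,0,0,0,0],[0.6,0,0,0,0,0,0]]]' 60 >/dev/null
python3 -m inch '[[[0.6,0,0,0,0,0,0],[0.6,0,0,0,0,0,0]]]' 60 >/dev/null
python3 h.py 0.6583 -0.0745 0.083 163.5;
```

```text
t 36.82 p [ 0.6578 -0.0741  0.1462] yaw 163.48 w 0.0511 F [ 0.2 -0.5 -0.6] j7 1.58
 turn [-0.0003 -0.0002 -0.0001]  shift [-0.0022 -0.001   0.253 ]
```

```bash
python3 -m inch '[[[0.6,-0.002,-0.001,0.1,0,0,0],[0.5,0,0,0.1,0,0,0],[0.5,0,0,0.05,0,0,0],[0.4,0,0,0,0,0,0],[0.3,0,0,0,0,0,0]]]' 60 >/dev/null
python3 -m inch '[[[0,0,0,0,0,0,0],[0,0,0,0,0,0,0],[0,0,0,0,0,0,0],[0,0,0,0,0,0,0]]]' 60
python3 h.py 0.6583 -0.0745 0.083 163.5;
```

```text
time: 37.57
position: [0.6593, -0.0749, 0.0857]
ee_rot: [0.001, 0.143, 0.99, -0.0]
ft_force: [-2.4, -3.3, 6.4]
grip_width: 0.0115
finger_force: 59.1
t 37.57 p [ 0.6593 -0.0749  0.0857] yaw 163.59 w 0.0115 F [-2.4 -3.3  6.4] j7 1.61
 turn [-0.0001  0.0007  0.0005]  shift [0.0042 0.0006 0.0107]
```

```bash
python3 -m inch '[[[0,0.0014,-0.0272,0,0,0,0.0333],[0,0.0014,-0.0272,0,0,0,0.0333],[0,0.0014,-0.0272,0,0,0,0.0333],[0,0.0014,-0.0272,0,0,0,0.0333],[0,0.0014,-0.0272,0,0,0,0.0333]]]' 60 | grep -E 'pos|ft'
python3 -m inch '[[[0,0.0014,-0.0272,0,0,0,0.0333],[0,0.0014,-0.0272,0,0,0,0.0333],[0,0.0014,-0.0272,0,0,0,0.0333],[0,0.0014,-0.0272,0,0,0,0.0333],[0,0.0014,-0.0272,0,0,0,0.0333]]]' 60 | grep -E 'pos|ft'
python3 -m inch '[[[0,0.0014,-0.0272,0,0,0,0.0333],[0,0.0014,-0.0272,0,0,0,0.0333],[0,0.0014,-0.0272,0,0,0,0.0333],[0,0.0014,-0.0272,0,0,0,0.0333],[0,0.0014,-0.0272,0,0,0,0.0333]]]' 60 | grep -E 'pos|ft'
python3 -m inch '[[[0,0,0,0,0,0,0],[0,0,0,0,0,0,0]]]' 60 | grep -E 'pos|ft|width'
python3 h.py 0.5775 -0.1183 0.083 73.5;
```

```text
position: [0.6424, -0.1031, 0.0857]
ft_force: [-0.9, 0.2, 6.6]
position: [0.6129, -0.1196, 0.0856]
ft_force: [0.8, -0.8, 6.1]
position: [0.5791, -0.1191, 0.0857]
ft_force: [-0.5, -1.7, 6.1]
position: [0.5786, -0.1189, 0.0856]
ft_force: [-2.8, -0.8, 9.3]
grip_width: 0.0115
t 38.98 p [ 0.5786 -0.1189  0.0856] yaw 73.66 w 0.0115 F [-2.8 -0.8  9.3] j7 0.53
 turn [0.0008 0.0001 0.0009]  shift [ 0.0012 -0.005   0.0105]
```

```bash
python3 -m inch '[[[0,0,-0.004,0,0,0,0],[0,0,0,0,0,0,0],[0.2,0,0,0,0,0,0],[0.4,0,0,0,0,0,0],[0.6,0,0,0,0,0,0]]]' 60 >/dev/null
python3 -m inch '[[[0.6,0,0,0,0,0,0],[0.6,0,0,-0.14,0,0,0],[0.6,0,0,-0.14,0,0,0],[0.6,0,0,-0.1,0,0,0],[0.6,0,0,0,0,0,0]]]' 60 >/dev/null
python3 -m inch '[[[1,0,0,0,0,0,0.0365],[1,0,0,0,0,0,0.0365],[1,0,0,0,0,0,0.0365],[1,0,0,0,0,0,0.0365],[1,0,0,0,0,0,0]]]' 40 >/dev/null
python3 h.py .4282 .109 .16 47
```

```text
t 40.23 p [ 0.577  -0.1174  0.1784] yaw 47.16 w 0.0854 F [-0.9 -0.3  0.5] j7 0.06
 turn [-0.0002  0.0002  0.0009]  shift [ 0.2566 -1.0529  0.0735]
```

```bash
python3 -m inch '[[[1,0.032,-0.132,0,0,0,0],[1,0.032,-0.132,0,0,0,0],[1,0.032,-0.132,0,0,0,0],[1,0.032,-0.132,0,0,0,0],[1,0.032,-0.132,0,0,0,0]]]' 40 >/dev/null
python3 -m inch '[[[1,0.032,-0.132,0,0,0,0],[1,0.032,-0.132,0,0,0,0],[1,0.032,-0.129,0.1,0,0,0],[1,0,0,0.1,0,0,0],[1,0,0,0,0,0,0]]]' 40 >/dev/null
python3 -m inch '[[[1,0,0,0,0,0,0]]]' 40 >/dev/null
python3 - <<'E'
from h import *
go(.4282,.109,.022,47)
wshot("w10",None,1.5)
E
```

```text
t 41.15 p [0.4261 0.1069 0.129 ] yaw 47.59 w 0.0856 F [ 0.7 -1.   0.6] j7 -0.17
 turn [-0.0001  0.0006  0.0033]  shift [1.200e-02 4.000e-04 4.282e-01]
[0.42609213 0.10687659 0.12904161]
```

View pics/w10.png

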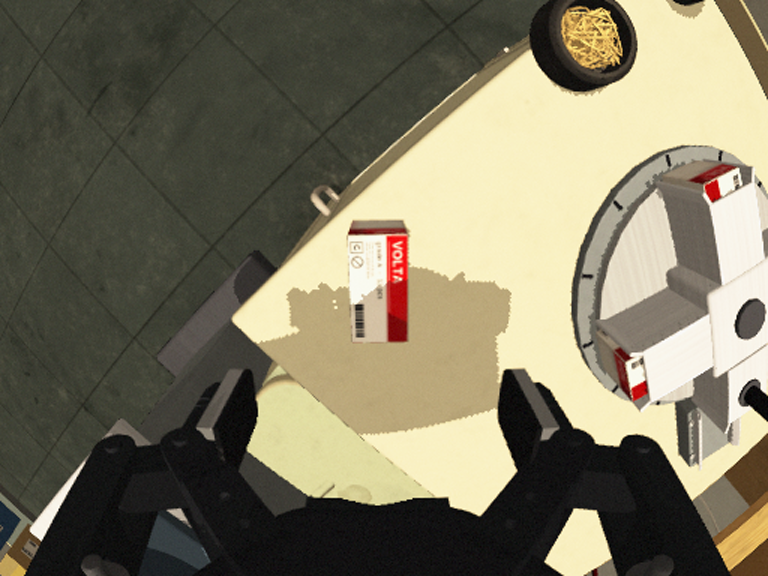

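A is centred between the fingers at (348,232)-(409,342), and sleeve 0 with the post faces the chute. Picking A.

```bash
python3 -m inch '[[[1,0.006,0,0.14,0,0,0.002],[0.8,0,0,0.14,0,0,0],[0.7,0,0,0.13,0,0,0],[0.7,0,0,0.02,0,0,0],[0.6,0,0,0,0,0,0]]]' 40 | grep -E 'pos|ft'
python3 -m inch '[[[0.6,0,0,0,0,0,0],[0.3,0,0,0,0,0,0],[0,0,0,0,0,0,0],[0,0,0,0,0,0,0],[0,0,0,0,0,0,0]]]' 40
python3 -m inch '[[[0,0,0,0,0,0,0],[0,0,0,-0.12,0,0,0],[0,0,0,-0.12,0,0,0],[0,0,0,-0.12,0,0,0],[0,0,0,-0.08,0,0,0]]]' 40
python3 h.py 0.47 -0.13 0.135 73.5
```

```text
position: [0.4285, 0.1068, 0.0213]
ft_force: [0.7, -0.5, -0.0]
time: 42.03
position: [0.4289, 0.108, 0.0231]
ee_rot: [0.001, 0.917, 0.399, 0.002]
ft_force: [-0.0, -1.2, 9.1]
grip_width: 0.0313
finger_force: 38.9
time: 42.45
position: [0.428, 0.1079, 0.1347]
ee_rot: [0.0, 0.917, 0.399, 0.001]
ft_force: [1.2, 0.1, -1.3]
grip_width: 0.0313
finger_force: 40.9
t 42.45 p [0.428  0.1079 0.1347] yaw 47.05 w 0.0313 F [ 1.2  0.1 -1.3] j7 -0.24
 turn [ 0.0005 -0.0004 -0.147 ]  shift [-0.8645  0.4314 -0.0012]
```

```bash
python3 -m inch '[[[0,0,0,0,0,0,-0.0368],[0,0,0,0,0,0,-0.0368],[0,0,0,0,0,0,-0.0367],[0,0,0,0,0,0,-0.0367],[0,-0.125,0.062,0,0,0,0]]]' 40 >/dev/null
python3 -m inch '[[[0,-0.125,0.062,0,0,0,0],[0,-0.125,0.062,0,0,0,0],[0,-0.125,0.062,0,0,0,0],[0,-0.125,0.062,0,0,0,0],[0,-0.125,0.062,0,0,0,0]]]' 40 >/dev/null
python3 -m inch '[[[0,-0.115,0.06,0,0,0,0],[0,0,0,0,0,0,0],[0,0,0,0,0,0,0]]]' 40 >/dev/null
python3 h.py 0.5572 -0.1902 0.120 73.5
```

```text
t 43.53 p [ 0.4697 -0.132   0.1326] yaw 73.31 w 0.0312 F [-0.3  0.6 -2. ] j7 0.54
 turn [ 0.0005  0.0003 -0.0011]  shift [-0.1238  0.4015  0.0504]
```

```bash
python3 -m inch '[[[0,-0.041,0.134,0,0,0,-0.001],[0,-0.041,0.134,0,0,0,0],[0,-0.041,0.134,0.02,0,0,0],[0,0,0,0.02,0,0,0],[0,0,0,0,0,0,0]]]' 40 >/dev/null
python3 -m inch '[[[0,0,0,0,0,0,0],[0,0,0,0,0,0,0]]]' 40 >/dev/null
python3 h.py 0.5572 -0.1902 0.051 73.5
```

```text
t 44.12 p [ 0.5567 -0.1859  0.1219] yaw 73.78 w 0.0313 F [ 0.5  0.2 -1.4] j7 0.57
 turn [-0.0004 -0.0002  0.0016]  shift [-0.016   0.0067  0.2836]
```

```bash
python3 -m inch '[[[0,-0.012,0.005,0.12,0,0,0.001],[0,0,0,0.12,0,0,0],[0,0,0,0.03,0,0,0],[0,0,0,0,0,0,0],[0,0,0,0,0,0,0]]]' 40
python3 h.py 0.5572 -0.1902 0.047 73.5
```

```text
time: 44.53
position: [0.5578, -0.1904, 0.0551]
ee_rot: [-0.0, 0.801, 0.599, -0.0]
ft_force: [0.9, -0.8, -0.8]
grip_width: 0.031
finger_force: 40.9
t 44.53 p [ 0.5578 -0.1904  0.0551] yaw 73.55 w 0.031 F [ 0.9 -0.8 -0.8] j7 0.64
 turn [-0.0001 -0.      0.0003]  shift [ 0.0001 -0.0024  0.0323]
```

```bash
python3 -m inch '[[[0,0,0,0.018,0,0,0],[0,0,0,0,0,0,0]]]' 40|grep -E 'pos|ft'
python3 -m inch '[[[0,0,0,0.008,0,0,0],[0,0,0,0,0,0,0]]]' 40|grep -E 'pos|ft'
python3 -m inch '[[[0,0,0,0.005,0,0,0],[0,0,0,0,0,0,0]]]' 40|grep -E 'pos|ft'
```

```text
position: [0.5581, -0.1906, 0.0505]
ft_force: [0.3, 0.1, -0.2]
position: [0.5582, -0.1906, 0.048]
ft_force: [0.9, 0.1, -1.2]
position: [0.5582, -0.1908, 0.0472]
ft_force: [-1.8, 2.2, 6.9]
```

Floor contact. Releasing, backing off, and checking by code.

```bash
python3 -m inch '[[[0.6,0,0,0,0,0,0],[0.6,0,0,0,0,0,0],[0.6,0,0,-0.11,0,0,0],[0.6,0,0,-0.11,0,0,0],[0.3,-0.12,0,0,0,0,0]]]' 40 >/dev/null
python3 -m inch '[[[0,-0.12,0,0,0,0,0],[0,0,0,0,0,0,0],[0,0,0,0,0,0,0],[0,0,0,0,0,0,0]]]' 40 >/dev/null
python3 h.py 0.5409 -0.2420 0.046 73.5
python3 -c "
from h import *
wshot('w11')
o=lo('w11');im=cv2.imread('pics/w11_raw.png');h=cv2.cvtColor(im,cv2.COLOR_BGR2HSV)
m=((h[...,1]>160)&((h[...,0]<8)|(h[...,0]>172))&(h[...,2]>120)).astype(np.uint8);m[:, :180]=0;m[:, 330:]=0;m[220:]=0
ys,xs=np.where(m);print(len(xs),cv2.minAreaRect(np.c_[xs,ys].astype(np.float32)))
# sleeve mouth/post: dark blob at top near the post
n=np.array([.596,-.056]);print(pw2px([*(n+.065*np.array([-.284,-.9588])),.106],o))
g=cv2.cvtColor(im,cv2.COLOR_BGR2GRAY);ys,xs=np.where(g[:60,180:330]<45);print(len(xs),xs.mean()+180 if len(xs) else 0,ys.mean() if len(xs) else 0)
"
```

```text
t 45.78 p [ 0.5409 -0.2479  0.1012] yaw 73.51 w -0.0002 F [-0.6 -0.4 -0.4] j7 0.68
 turn [-0.0001 -0.0002  0.0001]  shift [ 0.0227 -0.0069  0.2207]
[ 0.54093296 -0.24793502  0.10117595]
1629 ((268.0, 131.0), (100.0, 18.0), 90.0)
[248.35010868 -12.84922807]
455 249.65054945054945 11.424175824175824
```

```bash
python3 -m inch '[[[0,0,-0.006,0.1,0,0,0],[0,0,0,0.105,0,0,0],[0,0.05,0,0,0,0,0],[0,0.06,0,0,0,0,0],[0,0.06,0,0,0,0,0]]]' 40 >/dev/null
python3 -m inch '[[[0,0.06,0,0,0,0,0],[0,0.05,0,0,0,0,0],[0,0.04,0,0,0,0,0],[0,0.04,0,0,0,0,0],[0,0.0,0,0,0,0,0]]]' 40| grep -E 'pos|ft'
python3 -m inch '[[[0,0.008,0,0,0,0,0],[0,0.0,0,0,0,0,0]]]' | grep -E 'pos|ft'
python3 -m inch '[[[0,0.008,0,0,0,0,0],[0,0.0,0,0,0,0,0]]]' | grep -E 'pos|ft'
python3 -m inch '[[[0,0.006,0,0,0,0,0],[0,0.0,0,0,0,0,0]]]' | grep -E 'pos|ft'
```

```text
position: [0.5659, -0.1591, 0.0503]
ft_force: [-0.8, -0.6, -0.0]
position: [0.5656, -0.1595, 0.0503]
ft_force: [-0.4, -0.2, 0.2]
position: [0.566, -0.1582, 0.0502]
ft_force: [-0.4, 0.1, 0.3]
position: [0.566, -0.1581, 0.0503]
ft_force: [-1.3, -5.0, 0.0]
```

```bash
python3 -m inch '[[[0,-0.04,0,0,0,0,0],[0,-0.04,0,-0.12,0,0,0],[0.6,0,0,-0.14,0,0,0],[0.6,0,0,-0.14,0,0,0],[0.6,0,0,0,0,0,0]]]' 60 >/dev/null
python3 -m inch '[[[0.6,0.13,0,0,0,0,0],[0.6,0.11,0,0,0,0,0],[0.6,0,0,0,0,0,0],[0.6,0,0,0,0,0,0],[0.6,0,0,0,0,0,0]]]' 60 >/dev/null
python3 h.py 0.5775 -0.1183 0.084 73.5
```

```text
t 48.0 p [ 0.5775 -0.1187  0.1502] yaw 73.52 w 0.0513 F [ 0.5 -1.  -0.1] j7 0.43
 turn [-0.      0.0002  0.0001]  shift [ 0.0013 -0.0005  0.2646]
```

```bash
python3 -m inch '[[[0.6,0.001,0,0.1,0,0,0],[0.5,0,0,0.1,0,0,0],[0.5,0,0,0.06,0,0,0],[0.4,0,0,0,0,0,0],[0.3,0,0,0,0,0,0]]]' 60 >/dev/null
python3 -m inch '[[[0,0,0,0,0,0,0],[0,0,0,0,0,0,0],[0,0,0,0,0,0,0],[0,0,0,0,0,0,0]]]' 60
python3 -m inch '[[[0,0.0014,-0.0272,0,0,0,0.0333],[0,0.0014,-0.0272,0,0,0,0.0333],[0,0.0014,-0.0272,0,0,0,0.0333],[0,0.0014,-0.0272,0,0,0,0.0333],[0,0.0014,-0.0272,0,0,0,0.0333]]]' 60 | grep -E 'pos|ft'
python3 -m inch '[[[0,0.0014,-0.0272,0,0,0,0.0333],[0,0.0014,-0.0272,0,0,0,0.0333],[0,0.0014,-0.0272,0,0,0,0.0333],[0,0.0014,-0.0272,0,0,0,0.0333],[0,0.0014,-0.0272,0,0,0,0.0333]]]' 60 | grep -E 'pos|ft'
python3 -m inch '[[[0,0,0,0,0,0,0],[0,0,0,0,0,0,0],[0,0,0,0,0,0,0]]]' 60 | grep -E 'pos|ft|width'
python3 h.py 0.5328 -0.0712 0.083 13.5;
```

```text
time: 48.75
position: [0.5784, -0.119, 0.0864]
ee_rot: [0.001, 0.801, 0.598, 0.0]
ft_force: [-2.3, -3.7, 6.3]
grip_width: 0.0116
finger_force: 59.2
position: [0.5495, -0.1012, 0.0864]
ft_force: [-0.7, -4.4, 7.3]
position: [0.5335, -0.0711, 0.0864]
ft_force: [0.6, -7.1, 5.1]
position: [0.5335, -0.071, 0.0863]
ft_force: [-3.2, -1.9, 9.5]
grip_width: 0.0113
t 49.83 p [ 0.5335 -0.071   0.0863] yaw 13.59 w 0.0113 F [-3.2 -1.9  9.5] j7 -0.34
 turn [ 0.0004 -0.0005  0.0005]  shift [-0.0027 -0.      0.0134]
```

Within 1 mm of the mark. Releasing gently, retreating, and verifying with the top camera.

```bash
python3 -m inch '[[[0.2,0,0,0,0,0,0],[0.4,0,0,0,0,0,0],[0.6,0,0,0,0,0,0],[0.6,0,0,0,0,0,0],[0.6,0,0,-0.12,0,0,0]]]' 60 >/dev/null
python3 -m inch '[[[0.6,0,0,-0.14,0,0,0],[0.6,0,0,-0.14,0,0,0],[0.6,0,0,-0.14,0,0,0],[0.6,0,-0.14,0,0,0,0],[0.6,0,-0.14,0,0,0,0]]]' >/dev/null
python3 -m inch '[[[0.6,0,-0.14,0,0,0,0],[0.6,0,-0.14,0,0,0,0],[0.6,0,-0.14,0,0,0,0],[0.6,0,-0.14,0,0,0,0],[0.6,0,0,0,0,0,0]]]' 
python3 - <<'E'
from h import *
im=snap("top","t4");g=cv2.cvtColor(im,cv2.COLOR_BGR2GRAY)
n=np.array([.596,-.056])
def blob(P,w,th,z):
    u,v=w2px("top",P).round().astype(int);r=g[v-w:v+w+1,u-w:u+w+1];ys,xs=np.where(r<th)
    return r.min(),len(xs),px2w("top",xs.mean()+u-w,ys.mean()+v-w,z)
print("post",blob([.5335,-.0710,.106],6,70,.1),"nut",blob([*n,.079],6,120,.079))
h=cv2.cvtColor(im,cv2.COLOR_BGR2HSV)
m=((h[...,1]>140)&((h[...,0]<8)|(h[...,0]>172))&(h[...,2]>90)).astype(np.uint8);m[:, :160]=0;m[:,345:]=0
k,_,st,ce=cv2.connectedComponentsWithStats(m)
for i in range(1,k): print(st[i,4],ce[i],px2w("top",*ce[i],.06)[:2], np.linalg.norm(px2w("top",*ce[i],.06)[:2]-n))
o0=cv2.imread("pics/top0.png");
for nme,P in(("bottle",[.731,.125,.083]),("yel",[.739,-.174,.049]),("white",[.7325,-.262,.059]),("tc",[.617,.131,.034])):
    u,v=w2px("top",P).round().astype(int);print(nme,np.abs(o0[v-8:v+9,u-8:u+9].astype(int)-im[v-8:v+9,u-8:u+9]).mean().round(1))
E
```

```text
time: 51.08
position: [0.482, 0.141, 0.2188]
ee_rot: [-0.001, 0.992, 0.123, -0.002]
ft_force: [1.6, 0.4, 0.4]
grip_width: 0.0515
finger_force: 0.0
post (np.uint8(50), 19, array([ 0.53067075, -0.07251785,  0.1       ])) nut (np.uint8(88), 61, array([ 0.59543643, -0.05791735,  0.079     ]))
1 [276. 169.] [ 0.62990469 -0.14368442] 0.09401109004606106
3 [343. 191.] [ 0.57306282 -0.30864488] 0.2536839578049069
1 [206. 196.] [0.56466322 0.02902478] 0.0906157117702678
2 [344.  213.5] [ 0.51733131 -0.30856528] 0.2645335216857451
4 [255.5 217.5] [ 0.51057887 -0.0908482 ] 0.09225598022094551
1 [337. 292.] [ 0.32969113 -0.28296716] 0.349906424692741
bottle 3.1
yel 3.4
white 3.6
tc 3.4
```

```bash
python3 -c "
from bench import ticket
print(ticket.finish_job())"
```

```text
the job is handed in; nothing more can be done
None
```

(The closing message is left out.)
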